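# Change over the ball-packing jig: clear it, reset and lock the gate, load the grey balls

## Robot

A 6-joint arm with a two-finger parallel gripper is mounted at the origin on the work surface. World frame = base frame: x ahead of the robot, y to its left, z up, the work surface at z = 0. Lengths are in mm, angles in rad, forces in N, time in s.
With the tool pointing down it reaches from about 400 to 925 mm from the base axis. Payload 12.5 kg.
Tool frame: the origin (TCP) lies between the finger pads; the fingertips stand 14 mm ahead of it and the grasp point (between the pads) lies 5 mm behind it; x points along the fingers, y is the direction in which the jaws open and shut, and the axes are right-handed (so a half turn about x gives the same grasp; the last joint's range is limited). The gripper opens to 95 mm and grips with 3 to 60 N. Pads are 20 mm wide; open, the fingers measure 119 mm over their backs; the gripper's body (75 mm by 180 mm) begins 59 mm behind the grasp point.
Start: joints at [-1.407, 0.491, 1.559, -0, 1.092, -0.106], TCP at [166.609, -602.401, 228.661] pointing down, gripper open.
Joint ranges: [-3.1, 3.1], [-0.84, 2.19], [0.05, 2.79], [-1.13, 4.28], [0.06, 2.93], [-2.69, 2.69]. Speed limits (rad/s): [2.22, 2.22, 2.79, 3.14, 3.14, 3.14].

## Interface

Orientations are given as [roll, pitch, yaw] about the fixed x, y, z axes, in that order (R = Rz(yaw) Ry(pitch) Rx(roll)).
In Python, from cell import env, cams gives the robot as it stands.
- The arm moves only by the tool carry_out, never from a script. Its arguments are lists of equal length, an entry for each row: "grip": the closure, from -1 (fully open) to 1 (shut); "linear": the shift along the tool's x, y, z scaled (see below), a list of three; "turn": the turn about the tool's x scaled (see below). In form: {"grip": [grip, ...], "linear": [[tx, ty, tz], ...], "turn": [turn, ...]}. A call has 1 to 5 rows; each row shifts and turns the commanded pose from where the row before left it, along the tool's axes as they then stand; what a row does not reach is not made up. The controller multiplies each number of a shift by 0.5 m and each number of a turn by 180 degrees. A row lasts 1/10 s, in which the tool goes at most 50 mm and 8.59 degrees, less where a joint would pass 70% of its speed; a pose out of reach is approached as far as the arm can. A call with a number of a shift or a turn outside -1 to 1 is refused whole. A call with a gripper value outside its range is refused whole. The fingers move at their own pace and stop on an object; the grip force is fixed at half the most. Time passes only in rows, so rows that do not move let the fingers close. It gives the time, the measured TCP pose, the force and the opening at its end, in the units of the state.
- env.state(): the state, without advancing time (a new reading comes with each control period).
- cams.read_camera(name): name is "side" or "top" or "wrist"; returns the picture (400x640x3 uint8, blue, green, red); there is no depth.
- cams.camera_info(name): a dict with "fx", "fy", "cx", "cy" (pixels), "view" (4x4, takes a point from world to camera coordinates). Camera axes: x right, y down, z forward; pixel columns grow to the right and rows downward; lengths in mm; the calibration is good to about 2 mm. The wrist camera is an equidistant fisheye: a pixel r from the principal point sees the ray r / f radians off the axis. A picture is of the moment at which its call begins: read the wrist's pose just before it. camera_info takes no time and is no camera call; for the wrist camera it gives the pose at the moment of the call.
- env.job_done(): hands the job in, once; it reports no verdict.
The state is a dict: "t": time; "joints": joint angles; "qvel": joint speeds; "tau": joint torques, N m; "eef_pos": TCP position; "tcp_rot": TCP orientation; "ft_force": force on the tool from outside, world axes, zero at the start; "moment": the same for the moment, N m; "opening": opening from 0.0 (shut) to 1.0 (fully open).
Only numpy, scipy, OpenCV 4.12 (cv2) and the standard library are available. Lean on these libraries where they do the work, as an engineer would, in place of code of your own. Each camera call takes 0.05 s, during which the arm holds its last target. There are 200 camera calls.

## Task

First put any white ball left in the jig's lane back into a free opening of the red tray. Next squeeze the gate's release handle, slide the gate until its steel latch finger is at the notch beside the yellow tag, let go so that it latches there, and push the orange-handled lock pin all the way through the gate's yellow cheek and the drilled rail behind it. Then load every grey ball into the lane between the gate and the red end wall, leaving the other white balls in their places in the tray and the tape roll, mug and carton undisturbed.

Things in the scene. Friction and masses are not known exactly. Their poses are not given: they have to be found in the camera images.
- jig: Fixed grey base, 8 mm thick, x -100..90, y -130..145 mm. Origin on the bench; x crosses the lane away from the robot, y is the way the gate slides (+y lengthens the lane). Lane x -55..55 mm, floor 9 mm up. Near rail x -65..-55 mm, 37 mm high, 9 mm teeth on top: 4 notches at y 40, 65, 90, 115 mm. Far rail x 55..67 mm, 52 mm high, a 14 mm hole along x at each notch, 35 mm up.
- lane_end (a point): Foot of the inner face of the red end wall (wall 16 mm high over the base plate, 8 mm thick), mid-lane on the lane floor, 9 mm above the bench. The lane runs from here along the jig's +y to the gate; axes as the jig's. A resting ball's centre is 19 to 20 mm above this point.
- gate (a joint): Red sliding gate: 0 in the fourth notch, where it starts; -0.025, -0.05, -0.075 m in the third, second and first, as it slides along the jig's -y towards the end wall. Latched play 1.5 mm either way; friction about 2 N. Its wall (60 mm high) faces the lane 30 mm on the end-wall side of point gate_handle: lane 205 mm long at first, then 180, 155 or 130 mm.
- release (a joint): Yellow squeeze lever on the gate: 0 at rest (latch finger down in a notch), 0.35 rad when squeezed fully towards the black post; the finger clears the teeth above 0.16 rad. Spring: 5 N to start, 10 N at full squeeze. Let go between notches, the finger rides on a tooth (about 0.15 rad) and drops into the next notch reached.
- gate_handle (a point): Middle of the squeeze handle, 82 mm above the bench, moves with the gate; axes as the jig's. Two upright plates 40 mm wide along y, tops 97 mm up: the fixed black post's outer face is at x +19 mm from here, the yellow lever's at x -25 mm. Pinch both from above, closing along x; squeezed they measure 34 mm about x +2 mm. The red deck below them is 60 mm up.
- gate_pointer (a point): Tip of the gate's steel latch finger on the near rail, moving with the gate (the gate is at the right notch when this is beside the yellow tag, level along the jig's y).
- gate_hole (a point): Centre of the 14 mm hole in the outer (+x) face of the gate's yellow cheek (44 mm wide along y, 12 mm thick, z 10 to 54 mm), 35 mm above the bench, moves with the gate; axes as the jig's. The pin enters here along the jig's -x; the rail's inner face is 27 mm further in. The 8 mm base plate reaches 8 mm out in front of the cheek.
- order_tag: Yellow disc, 20 mm across and 4 mm thick, fixed on the base plate outside the near rail beside the notch to be used (first, second or third); its axes are parallel to the jig's. Two black discs mark the other notches.
- lock_pin: Loose lock pin, 60 g: orange square handle 18 x 18 x 40 mm with a 10 mm round steel shaft 46 mm long, tapered over its last 6 mm. Origin on the pin's axis in the middle of the handle (9 mm above the bench as it lies); x axis points along the pin to the tip. It starts lying on the bench on the jig's far side.
- pin_tip (a point): Tip of the pin's shaft, 66 mm from the pin's origin along its x axis. With the pin all the way in, the handle's shoulder meets the cheek and the tip is 46 mm inside point gate_hole; let go, the handle droops by about 0.15 rad.
- tray: Fixed red lattice tray 165 x 246 mm, 14 mm high: ribs 3 mm thick, 27 mm apart both ways; origin on the bench at its middle, its short side along its x. Balls sit in the openings with their centres about 30 mm above the bench, in the openings at x -40.5, 13.5, 67.5 and y -81, 0, 81 mm; some of these nine are free.
- grey1_center (a point): Centre of a dark grey rubber ball, 40 mm across, 45 g; three or four grey balls are present (absent ones give no pose).
- grey2_center (a point): Centre of a dark grey rubber ball, 40 mm across, 45 g; three or four grey balls are present (absent ones give no pose).
- grey3_center (a point): Centre of a dark grey rubber ball, 40 mm across, 45 g; three or four grey balls are present (absent ones give no pose).
- grey4_center (a point): Centre of a dark grey rubber ball, 40 mm across, 45 g; three or four grey balls are present (absent ones give no pose).
- old1_center (a point): Centre of a white ball, 40 mm across, 45 g, left over in the jig's lane (one or two are there; an absent one gives no pose): belongs in the tray.
- old2_center (a point): Centre of a white ball, 40 mm across, 45 g, left over in the jig's lane (one or two are there; an absent one gives no pose): belongs in the tray.
- white1_center (a point): Centre of a white ball, 40 mm across, 45 g, in the tray; leave it there.
- white2_center (a point): Centre of a white ball, 40 mm across, 45 g, in the tray; leave it there.
- tape_roll: Bystander: amber roll of tape lying flat, 90 mm across, 40 mm high; origin at its underside.
- pen_mug: Bystander: blue mug with pens in it, 76 mm across, 90 mm high (pens to 150 mm); origin at its underside.
- small_carton: Bystander: cardboard box 90 x 120 x 70 mm; origin at its underside.
Not all that is in view belongs to the job. Leave any green look-alike of the part that bears grey3_center alone.

How it is judged (in metres and radians):
On the way, in this order (a step that is already met when the one before it is completed fails the run):
1. the white balls left in the lane are back in the red tray (x of old1_center in the frame of tray between -0.082 and 0.082 m and y of old1_center in the frame of tray between -0.123 and 0.123 m and z of old1_center in the frame of tray between 0.022 and 0.036 m and x of old2_center in the frame of tray between -0.082 and 0.082 m and y of old2_center in the frame of tray between -0.123 and 0.123 m and z of old2_center in the frame of tray between 0.022 and 0.036 m), for 0.2 s.
2. the gate is at the notch beside the yellow tag, its lever let go and latched (y of gate_pointer in the frame of order_tag between -0.005 and 0.005 m and value of joint release below 0.06 rad), for 0.3 s.
3. the lock pin is through the cheek and the rail (y of pin_tip in the frame of gate_hole between -0.008 and 0.008 m and z of pin_tip in the frame of gate_hole between -0.008 and 0.008 m and x of pin_tip in the frame of gate_hole between -0.06 and -0.036 m and angle between the x axis of lock_pin and the x axis of jig, either way round below 0.3 rad), for 0.3 s.
4. every grey ball is in the lane (x of grey1_center in the frame of lane_end between -0.056 and 0.056 m and y of grey1_center in the frame of lane_end between 0 and 0.2 m and z of grey1_center in the frame of lane_end between 0.01 and 0.03 m and y of each of grey1_center, grey2_center, grey3_center, grey4_center in the frame of gate_handle below -0.03 m and x of grey2_center in the frame of lane_end between -0.056 and 0.056 m and y of grey2_center in the frame of lane_end between 0 and 0.2 m and z of grey2_center in the frame of lane_end between 0.01 and 0.03 m and x of grey3_center in the frame of lane_end between -0.056 and 0.056 m and y of grey3_center in the frame of lane_end between 0 and 0.2 m and z of grey3_center in the frame of lane_end between 0.01 and 0.03 m and x of grey4_center in the frame of lane_end between -0.056 and 0.056 m and y of grey4_center in the frame of lane_end between 0 and 0.2 m and z of grey4_center in the frame of lane_end between 0.01 and 0.03 m), for 0.2 s.
At the end, for the whole second after the job is handed in: Latch finger within 5 mm of the yellow tag along the rail, lever released (under 0.06 rad); pin tip at least 36 mm inside the cheek's outer face, within 8 mm of the hole axis; grey balls on the lane floor between gate and end wall; left-over white balls seated in the tray; all still (all of step 1 and all of step 2 and all of step 3 and all of step 4 and linear speed of each of grey1, grey2, grey3, grey4, old1, old2, lock_pin below 0.03 m/s); the robot touches nothing.
It fails at once if a white ball is taken from its place (more than 40 mm) (distance of any of white1_center, white2_center from where it was at the start of the episode above 0.04 m).
It fails at once if the tape roll, mug or carton is pushed more than 30 mm (distance of any of tape_roll, pen_mug, small_carton from where it was at the start of the episode above 0.03 m).
Of grey1, grey2, grey3, grey4 only 3 to 4 are there at a start; the rules pass over those that are not, and their reading is None.
Of old1, old2 only 1 to 2 are there at a start; the rules pass over those that are not, and their reading is None.
At some moment in a run one of lock_pin, grey1, grey2, grey3, grey4 may be knocked a few centimetres aside while the robot is not near it.
Once in a run the grip may slacken for a moment while it holds something.
It also fails if it takes over 210 s, if anything falls off the work surface, if the arm or the gripper's body presses on something with over 40 N, if the wrist force passes 120 N, or if a joint passes its speed limit or range.

## Working session

There is one attempt and no reset: what is moved stays moved. The work goes in short steps, Python scripts to look and compute and a tool call to move; the robot and the scene stay as the last step left them, time stands still between calls to the robot, and variables do not carry over. Pictures are saved under pics/ and viewed, about 12 in all and at most 16, crops included, and the job is handed in when it is done.

Besides the shell and the picture viewer there is one more tool, called after "Call:" in YAML: its name, and indented under it one key for each argument. carry_out: Moves the arm, as the interface text tells. Shifts and turns lie within -1 to 1; 1 stands for 0.5 m of shift or 180 degrees of turn. Its arguments: {"type":"object","properties":{"grip":{"type":"array"},"linear":{"type":"array"},"turn":{"type":"array"}},"required":["grip","linear","turn"]}

```bash
ls; mkdir -p pics; python3 - <<'E'
from cell import env,cams
import cv2
for n in ("top","side"):
    im=cams.read_camera(n); cv2.imwrite(f"pics/{n}0.png",im)
    print(n,cams.camera_info(n))
print(env.state())
print(cams.camera_info("wrist"))
E
```

```text
pics
top {'fx': 519.533064438846, 'fy': 519.533064438846, 'cx': 319.92371574390165, 'cy': 196.32141662551, 'view': array([[ 2.35091619e-02, -9.99695877e-01,  7.44798806e-03,
        -4.85939828e+01],
       [-9.96453300e-01, -2.40337150e-02, -8.06424347e-02,
         5.98967289e+02],
       [ 8.07969123e-02, -5.52573623e-03, -9.96715268e-01,
         1.43569095e+03],
       [ 0.00000000e+00,  0.00000000e+00,  0.00000000e+00,
         1.00000000e+00]])}
side {'fx': 412.57115364396014, 'fy': 412.57115364396014, 'cx': 325.61429425377213, 'cy': 204.70431318941442, 'view': array([[ 9.75293654e-01, -2.20823019e-01, -6.28349614e-03,
        -5.73405144e+02],
       [-1.55999588e-01, -6.68295713e-01, -7.27354775e-01,
         1.27889516e+02],
       [ 1.56417444e-01,  7.10364719e-01, -6.86232868e-01,
         1.10368322e+03],
       [ 0.00000000e+00,  0.00000000e+00,  0.00000000e+00,
         1.00000000e+00]])}
{'t': 0.1, 'joints': array([-1.40654582e+00,  4.91524641e-01,  1.55940886e+00, -2.59879428e-05,
        1.09170296e+00, -1.05532893e-01]), 'qvel': array([-5.89655158e-04, -1.23415115e
[... 230 characters left out ...]
59847891, -602.16757695,  228.09741431]), 'tcp_rot': array([-1.65425051,  1.56975227,  1.75713753]), 'ft_force': array([0.43755893, 0.75914406, 0.13870657]), 'moment': array([-0.04883064, -0.01609427,  0.04772411]), 'opening': 0.9975940007069484}
{'fx': 309.70691628693146, 'fy': 309.70691628693146, 'cx': 317.9011757520492, 'cy': 199.94462236376447, 'view': array([[ 2.65612983e-01, -9.64079277e-01, -9.44030401e-04,
        -6.24755503e+02],
       [-9.28038851e-01, -2.55948494e-01,  2.70618290e-01,
        -2.95940086e+01],
       [-2.61139109e-01, -7.10036343e-02, -9.62686268e-01,
         3.91429995e+02],
       [ 0.00000000e+00,  0.00000000e+00,  0.00000000e+00,
         1.00000000e+00]])}
```

View pics/top0.png

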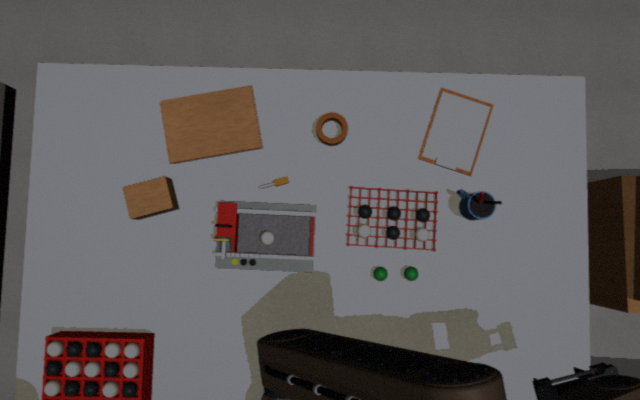

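View pics/side0.png

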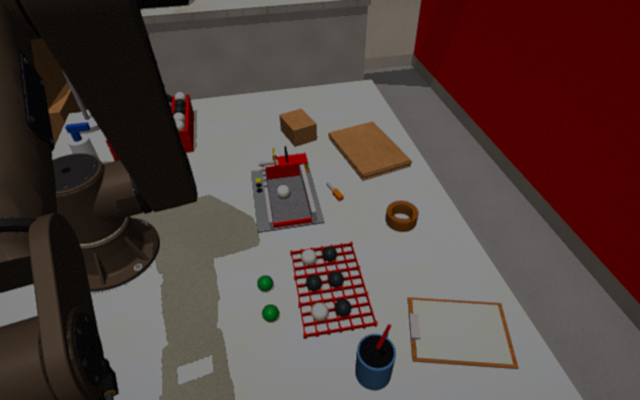

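```bash
cat > h.py <<'E'
import numpy as np, cv2
from cell import env, cams
def cast(info,u,v,z):
    """pixel -> world point on plane z"""
    x,y=(u-info['cx'])/info['fx'],(v-info['cy'])/info['fy']
    if info.get('fish'):
        r=np.hypot(x,y)+1e-12; d=np.array([x/r*np.sin(r),y/r*np.sin(r),np.cos(r)])
    else: d=np.array([x,y,1.])
    V=np.array(info['view']); R=V[:3,:3]; c=-R.T@V[:3,3]; d=R.T@d
    return c+d*(z-c[2])/d[2]
def proj(info,P):
    V=np.array(info['view']); p=V[:3,:3]@np.array(P)+V[:3,3]
    if info.get('fish'):
        r=np.hypot(p[0],p[1])+1e-12; th=np.arctan2(r,p[2]); x,y=p[0]/r*th,p[1]/r*th
    else: x,y=p[0]/p[2],p[1]/p[2]
    return np.array([info['cx']+info['fx']*x,info['cy']+info['fy']*y])
def shot(n,save=None):
    i=dict(cams.camera_info(n)); i['fish']=n=='wrist'
    im=cams.read_camera(n)
    if save: cv2.imwrite('pics/'+save,im)
    return im,i
def blobs(mask,amin=15):
    n,l,s,c=cv2.connectedComponentsWithStats(mask.astype(np.uint8))
    return [(c[k],s[k][:5]) for k in range(1,n) if s[k][4]>=amin]
def tool():
    s=env.state(); from scipy.spatial.transform import Rotation as Ro
    R=Ro.from_euler('xyz',s['tcp_rot']).as_matrix(); return s['eef_pos'],R,s
def go(P,yaw=None,top=False):
    """print shift in tool units to reach TCP P, and turn so that jaw axis is at world yaw (deg, mod 180)"""
    p,R,s=tool(); d=np.array(P)-p; t=0
    if yaw is not None:
        a=np.degrees(np.arctan2(R[1,1],R[0,1])); t=(yaw-a+90)%180-90; t=-t
    print('p',p.round(1),'jaw',np.degrees(np.arctan2(R[1,1],R[0,1])).round(2),'shift mm',(R.T@d).round(1),'units',(R.T@d/500).round(4),'turn',round(t,2),'deg',round(t/180,4),'n',int(np.ceil(max(np.linalg.norm(d)/50,abs(t)/8.59))))
E
python3 - <<'E'
from h import *
im,i=shot('top','top1.png'); h=cv2.cvtColor(im,cv2.COLOR_BGR2HSV)
def rep(nm,m,z,a=15):
    for c,s in blobs(m,a):
        if 120<c[1]<285 and c[0]>110: print(nm,c.round(1),s,cast(i,*c,z)[:2].round(1))
roi=np.zeros(im.shape[:2],bool); roi[180:255,200:445]=1
H,S,V=[h[...,k] for k in range(3)]
print(np.median(V[300:330,150:200]),im[239,267],im[213,394],im[262,235],im[181,283],im[205,230])
rep('dark',(V<45)&roi,30)
rep('white',(V>120)&(S<40)&roi&(np.arange(640)>340),30,15)
rep('red',(S>150)&((H<6)|(H>174))&(V>60)&(np.arange(640)<340),30,15)
rep('yellow',(S>130)&(H>22)&(H<35)&(V>60),12,4)
rep('orange',(S>130)&(H>8)&(H<21)&(V>90)&roi,9,8)
cv2.imwrite('pics/c1.png',cv2.resize(im[170:285,200:445],None,fx=3.2,fy=3.2,interpolation=cv2.INTER_CUBIC))
E
```

```text
124.0 [126 121 120] [42 41 38] [ 32 121 121] [ 24  85 118] [ 26  28 120]
dark [364.4 211.2] [358 205  13  13 136] [ 560.9 -159.5]
dark [393.2 212.9] [387 207  13  13 139] [ 558.  -240.1]
dark [422.  214.8] [416 209  13  13 142] [ 554.5 -320.7]
dark [223.3 225.2] [216 224  15   3  27] [512.3 232.6]
dark [392.2 232.1] [386 226  13  13 136] [ 504.3 -238.1]
white [394.5 214.5] [ 341  180  104   75 2292] [ 553.4 -243.8]
white [355.1 192.1] [353 189   5   7  28] [ 613.7 -132.5]
white [363.9 192.6] [362 190   5   6  29] [ 613.  -157.4]
white [374.  193.2] [372 190   5   7  29] [ 611.9 -185.5]
white [383.  193.8] [381 191   5   6  27] [ 610.9 -210.8]
white [392.5 194.5] [391 192   4   6  24] [ 609.5 -237.6]
white [402.  194.8] [400 192   5   6  27] [ 609.4 -264.1]
white [411.6 195.4] [410 193   5   6  25] [ 608.2 -291.2]
white [421. 196.] [419 194   5   6  25] [ 607.1 -317.5]
white [430.5 196.7] [429 194   4   6  22] [ 605.8 -344.3]
white [353.9 201.4] [352 199   5   6  29] [ 587.5 -129.8]
white [364.  200.8] [362 199   5   5  21] [ 589.9 -157.8]
white [373.1 202.5] [371 200   6   6  31] [ 5
[... 1157 characters left out ...]
[ 477.6 -152.2]
white [371.1 240.5] [369 238   6   6  31] [ 479.8 -179.5]
white [380.8 241.4] [379 238   5   8  30] [ 477.9 -206.5]
white [399.9 242.1] [398 239   5   7  30] [ 477.1 -259.8]
white [389.9 242.2] [388 240   5   5  23] [ 476.2 -231.9]
white [409.2 243.1] [407 240   5   7  29] [ 474.9 -285.8]
white [418.8 244. ] [417 241   5   6  25] [ 473.2 -312.6]
white [428.4 244. ] [427 241   4   7  24] [ 473.6 -339.2]
red [227.2 221. ] [215 202  22  50 660] [524.4 222.3]
red [311.6 236.1] [310 217   4  39  90] [487.9 -13.7]
yellow [221.4 239.3] [215 238  15   3  33] [473.2 239.7]
yellow [234.3 261.2] [232 258   6   7  32] [412.8 201.3]
orange [280.  181.8] [274 180  14   6  60] [639.9  80.1]
```

View pics/c1.png

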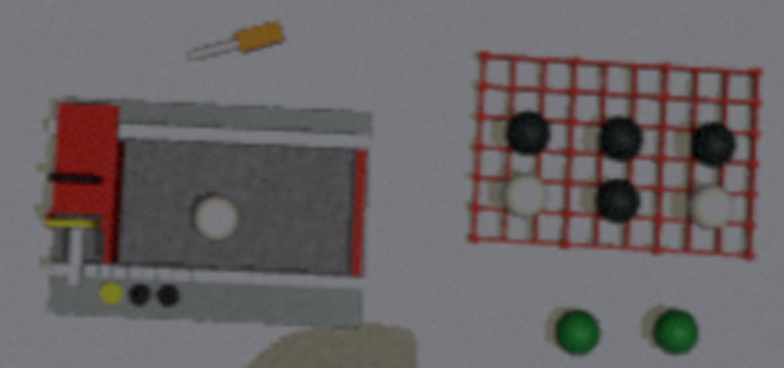

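```bash
python3 - <<'E'
from h import *
i=dict(cams.camera_info('top'))
f=lambda c,z:cast(i,200+c[0]/3.2-.35,170+c[1]/3.2-.35,z)[:2]
def frame(cs,w,hh,z,nm,off=(0,0)):
    # cs: (+x+y),(+x-y),(-x-y),(-x+y)
    P=np.array([f(c,z) for c in cs]); L=np.array([[w,hh],[w,-hh],[-w,-hh],[-w,hh]])/2+np.array(off)
    M,_=cv2.estimateAffinePartial2D(L.astype(np.float32),P.astype(np.float32))
    s=np.hypot(M[0,0],M[1,0]); yaw=np.degrees(np.arctan2(M[1,0],M[0,0])); print(nm,'yaw',yaw.round(2),'scale',s.round(3),'origin',M[:,2].round(1)); return M
J=frame([(57,98),(372,112),(361,326),(48,312)],190,275,8,'jig',(-5,7.5))
T=frame([(483,55),(760,72),(752,256),(474,240)],165,246,14,'tray')
inv=lambda M,p:np.linalg.solve(M[:,:2],np.array(p)-M[:,2]).round(1)
for p in [(560.9,-159.5),(558,-240.1),(554.5,-320.7),(504.3,-238.1),(506.6,-160.8),(500.1,-324.3)]: print('tray',inv(T,p))
print('tag',inv(J,f((110,293),12)),'handle post',inv(J,f((76,179),97)),'lever',inv(J,f((68,224),97)),'old',inv(J,f((216,217),28)),f((216,217),28))
print('pin',f((260,38),15),f((190,55),9),'endwall',inv(J,f((360,213),24)))
go([0,0,0])
E
```

```text
jig yaw -1.43 scale 0.998 origin [491.2 108.8]
tray yaw -2.01 scale 0.995 origin [ 543.8 -240.9]
tray [14.3 82.4]
tray [14.2  1.3]
tray [ 13.6 -79.8]
tray [-39.8   1.4]
tray [-40.2  79.1]
tray [-41.  -85.4]
tag [-80.9  91.4] handle post [ 16.  112.2] lever [-21.5 116.5] old [-10.    0.8] [481.264579   109.85167134]
pin [640.09727849  77.15815501] [624.05903894 139.24425956] endwall [  -0.4 -124.3]
p [ 166.6 -602.2  228.2] jaw -74.54 shift mm [ 2.287e+02 -6.247e+02  1.000e-01] units [ 4.5740e-01 -1.2493e+00  2.0000e-04] turn 0 deg 0.0 n 14
```

Call:
carry_out:
  grip: [-1, -1, -1, -1, -1]
  linear:
    - [0, 0, 0]
    - [0, 0, 0]
    - [0, 0, 0]
    - [0, 0, 0]
    - [0, 0, 0]
  turn: [-0.0475, -0.0475, -0.0475, -0.0475, -0.0475]

```text
t: 0.65
eef_pos: [166.6, -602.3, 228.4]
tcp_rot: [-2.458, 1.57, 1.706]
ft_force: [0.3, 0.1, -0.6]
opening: 1.001
```

Call:
carry_out:
  grip: [-1, -1, -1, -1, -1]
  linear:
    - [0, 0, 0]
    - [0, 0, 0]
    - [0, 0, 0]
    - [0, 0, 0]
    - [0, 0, 0]
  turn: [-0.0475, -0.0475, -0.0475, -0.026, 0]

```text
t: 1.15
eef_pos: [166.6, -602.3, 228.4]
tcp_rot: [-2.874, 1.57, 1.814]
ft_force: [0.5, 0.5, -0.5]
opening: 1.0
```

Call:
carry_out:
  grip: [-1, -1, -1, -1, -1]
  linear:
    - [0, 0.07, -0.07]
    - [0, 0.07, -0.07]
    - [0, 0.07, -0.07]
    - [0, 0.07, -0.07]
    - [0, 0.07, -0.07]
  turn: [0, 0, 0, 0, 0]

```text
t: 1.65
eef_pos: [347.1, -430.4, 228.7]
tcp_rot: [0.502, 1.571, -1.097]
ft_force: [1.8, 0.3, 0.1]
opening: 1.0
```

Call:
carry_out:
  grip: [-1, -1, -1, -1, -1]
  linear:
    - [0, 0.07, -0.07]
    - [0, 0.07, -0.07]
    - [0, 0.07, -0.07]
    - [0, 0.07, -0.07]
    - [0, 0, -0.1]
  turn: [0, 0, 0, 0, 0]

```text
t: 2.15
eef_pos: [493.8, -244.7, 228.2]
tcp_rot: [1.114, 1.569, -0.485]
ft_force: [-0.2, 0.4, 0.1]
opening: 1.001
```

Call:
carry_out:
  grip: [-1, -1, -1, -1, -1]
  linear:
    - [0, 0, -0.1]
    - [0, 0, -0.1]
    - [0, 0, -0.1]
    - [0, 0, -0.1]
    - [0, 0, -0.1]
  turn: [0, 0, 0, 0, 0]

```text
t: 2.65
eef_pos: [496.9, 6.3, 228.7]
tcp_rot: [1.275, 1.57, -0.324]
ft_force: [1.2, -0.4, -0.4]
opening: 1.003
```

Call:
carry_out:
  grip: [-1, -1, -1, -1, -1]
  linear:
    - [0, 0, -0.1]
    - [0, 0, -0.05]
    - [0, 0, 0]
    - [0, 0, 0]
    - [0, 0, 0]
  turn: [0, 0, 0, 0, 0]

```text
t: 3.15
eef_pos: [499.1, 78.5, 228.5]
tcp_rot: [-0.51, 1.571, -2.108]
ft_force: [0.2, 0.7, -0.7]
opening: 1.001
```

```bash
python3 - <<'E'
from h import *
im,i=shot('wrist','w1.png'); go([481,110,100],-1.43)
print(proj(i,[481,110,28]).round(1)); print(env.state()['t'],env.state()['joints'].round(2))
E
```

```text
p [499.2  78.3 228.6] jaw -1.58 shift mm [128.6 -19.  -31.2] units [ 0.2572 -0.0381 -0.0623] turn -0.15 deg -0.0009 n 3
[301.  154.1]
3.2 [ 0.02  0.32  1.85 -0.    0.97  0.05]
```

View pics/w1.png

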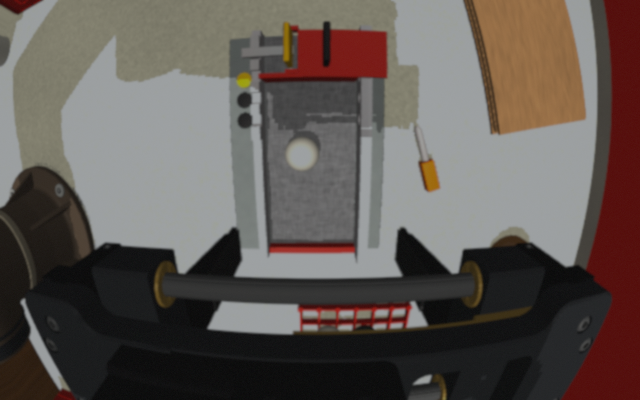

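```bash
python3 - <<'E'
from h import *
im=cv2.imread('pics/w1.png'); i=dict(cams.camera_info('wrist')); i['fish']=True
h=cv2.cvtColor(im,cv2.COLOR_BGR2HSV);H,S,V=[h[...,k].astype(int) for k in range(3)]
def rep(nm,m,z,a=15,box=(225,20,450,260)):
    k=np.zeros(m.shape,bool); k[box[1]:box[3],box[0]:box[2]]=1
    for c,s in blobs(m&k,a): print(nm,c.round(1),s,cast(i,*c,z)[:2].round(1))
rep('ball',(V>150)&(S<60),28,100,(265,85,355,240))
rep('yel',(S>120)&(H>20)&(H<35),12,30)
m=(S>140)&(H>8)&(H<21)&(V>100)
rep('orange',m,16,30,(405,120,450,200))
rep('red',(S>150)&((H<6)|(H>174)),24,60)
ys,xs=np.where(m[120:200,405:450]); print('orange rect',cv2.minAreaRect(np.c_[xs+405,ys+120].astype(np.float32)))
for nm,p,z in [('tip',(418,126),5),('neck',(425.5,160),9),('hand end',(433,190),9),('postR',(326,64),97),('wallTL',(262,77),60),('wallTR',(386,77),60),('ewl',(268,249),24),('ewr',(357,250),24),('finger tip',(247,51),46),('lever',(287,62),97)]: print(nm,cast(i,*p,z)[:2].round(1))
E
```

```text
ball [300.7 155.1] [288 143  26  26 531] [480.6 108.7]
yel [287.1  44.1] [283  22   9  45 320] [467.8 242.9]
yel [243.6  79.5] [237  72  14  16 178] [413.8 202.8]
orange [429.6 175.2] [421 160  18  31 374] [641.2  79.3]
red [336.5  56.3] [ 259   26  128   56 4444] [525.1 223.3]
red [311.8 247.5] [270 244  85   8 672] [489.3  -9.7]
orange rect ((429.5262451171875, 175.11146545410156), (29.66059112548828, 12.883461952209473), 76.75948333740234)
tip [627.4 140.7]
neck [637.3  97.7]
hand end [649.9  58. ]
postR [510.6 202.1]
wallTL [445.  197.6]
wallTR [574.2 194.6]
ewl [432.8 -10.8]
ewr [547.3 -15.3]
finger tip [426.5 230.6]
lever [475.  205.4]
```

Call:
carry_out:
  grip: [-0.1, -0.1, -0.1]
  linear:
    - [0.08, -0.02, -0.03]
    - [0.08, -0.018, -0.032]
    - [0, 0, 0]
  turn: [0, 0, 0]

```text
t: 3.5
eef_pos: [478.3, 110.6, 145.2]
tcp_rot: [-1.448, 1.563, -3.046]
ft_force: [-0.9, -0.5, 0.6]
opening: 0.805
```

```bash
python3 - <<'E'
from h import *
go([481,110,32],-1.43); print(env.state()['opening']*95)
E
```

```text
p [478.3 110.6 145.2] jaw -1.51 shift mm [113.1   3.6   0.4] units [0.2263 0.0071 0.0008] turn -0.08 deg -0.0005 n 3
76.45329262120363
```

Call:
carry_out:
  grip: [-0.1, -0.1, -0.1, -0.1, -0.1]
  linear:
    - [0, 0.004, 0]
    - [0.04, 0, 0]
    - [0.08, 0, 0.001]
    - [0.08, 0, 0]
    - [0.026, 0, 0]
  turn: [0, 0, 0, 0, 0]

```text
t: 4.0
eef_pos: [483.8, 109.1, 34.4]
tcp_rot: [-1.071, 1.57, -2.668]
ft_force: [0.6, -0.1, 0.5]
opening: 0.548
```

Call:
carry_out:
  grip: [-0.1, 1, 1, 1, 1]
  linear:
    - [0, 0, 0]
    - [0, 0, 0]
    - [0, 0, 0]
    - [0, 0, 0]
    - [0, 0, 0]
  turn: [0, 0, 0, 0, 0]

```text
t: 4.5
eef_pos: [484.0, 110.2, 36.9]
tcp_rot: [1.628, 1.568, 0.032]
ft_force: [0.9, -1.2, 8.1]
opening: 0.406
```

```bash
python3 - <<'E'
from h import *
go([595,-240,130],-92); print(env.state()['opening']*95)
E
```

```text
p [484.  110.2  36.9] jaw -1.46 shift mm [-92.7 120.2 347.3] units [-0.1855  0.2404  0.6946] turn -89.46 deg -0.497 n 11
38.527133211333776
```

Call:
carry_out:
  grip: [-0.1, -0.1, -0.1, -0.1, 1]
  linear:
    - [0, 0, 0]
    - [0, 0, 0]
    - [0, 0, 0]
    - [0.01, 0, 0]
    - [0, 0, 0]
  turn: [0, 0, 0, 0, 0]

```text
t: 5.0
eef_pos: [482.6, 110.2, 30.0]
tcp_rot: [-1.368, 1.57, -2.964]
ft_force: [-0.5, -0.5, 0.0]
opening: 0.506
```

Call:
carry_out:
  grip: [1, 1, 1, 1, 1]
  linear:
    - [0, 0, 0]
    - [0, 0, 0]
    - [0, 0, 0]
    - [-0.04, 0, 0]
    - [-0.08, 0, 0]
  turn: [0, 0, 0, 0, 0]

```text
t: 5.5
eef_pos: [481.7, 110.1, 89.4]
tcp_rot: [-1.434, 1.566, -3.031]
ft_force: [0.6, 0.2, -0.4]
opening: 0.405
```

```bash
python3 - <<'E'
from h import *
im,i=shot('wrist','w2.png'); im,i=shot('side','s2.png')
go([615,-242,130],-92); print(env.state()['opening']*95, env.state()['ft_force'])
E
```

```text
p [484.5 110.5  94. ] jaw -1.46 shift mm [-35.4 139.7 349. ] units [-0.0708  0.2793  0.698 ] turn -89.46 deg -0.497 n 11
38.882477449453624 [-0.36127868  0.31920748 -1.09434686]
```

View pics/w2.png

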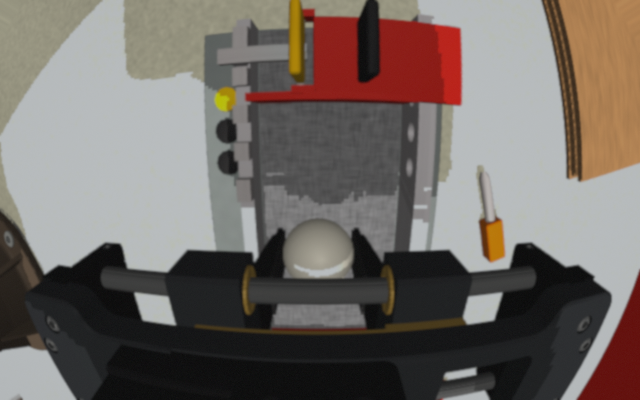

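Call:
carry_out:
  grip: [1, 1, 1, 1, 1]
  linear:
    - [-0.02, 0.039, 0.077]
    - [0, 0.039, 0.077]
    - [0, 0.039, 0.077]
    - [0, 0.039, 0.077]
    - [0, 0.039, 0.077]
  turn: [0, 0, 0, 0, 0]

```text
t: 6.1
eef_pos: [575.8, -86.4, 100.0]
tcp_rot: [-1.63, 1.57, 3.057]
ft_force: [0.5, 0.1, 0.6]
opening: 0.409
```

Call:
carry_out:
  grip: [1, 1, 1, 1, 1]
  linear:
    - [0, 0.039, 0.077]
    - [0, 0.039, 0.077]
    - [0, 0, 0]
    - [0, 0, 0]
    - [0, 0, 0]
  turn: [0, 0, 0.0475, 0.0475, 0.0475]

```text
t: 6.6
eef_pos: [612.2, -163.0, 99.6]
tcp_rot: [-1.409, 1.57, 2.823]
ft_force: [-0.4, 0.2, -0.4]
opening: 0.408
```

Call:
carry_out:
  grip: [1, 1, 1, 1, 1]
  linear:
    - [0, 0, 0]
    - [0, 0, 0]
    - [0, 0, 0]
    - [0, 0, 0]
    - [0, 0, 0]
  turn: [0.0475, 0.0475, 0.0475, 0.0475, 0.0475]

```text
t: 7.1
eef_pos: [612.2, -162.6, 99.8]
tcp_rot: [-0.622, 1.57, 2.865]
ft_force: [0.2, -0.1, -0.1]
opening: 0.41
```

Call:
carry_out:
  grip: [1, 1, 1, 1]
  linear:
    - [0, 0, 0]
    - [0, 0, 0]
    - [0, 0, 0]
    - [0, 0, 0]
  turn: [0.0475, 0.0475, 0.028, 0]

```text
t: 7.5
eef_pos: [612.2, -162.6, 99.9]
tcp_rot: [-0.231, 1.57, 2.874]
ft_force: [-0.3, 0.0, -0.1]
opening: 0.409
```

```bash
python3 - <<'E'
from h import *
go([614.2,-162.4,34],-92); s=env.state();print(s['opening']*95, s['joints'].round(2))
E
```

```text
p [ 612.2 -162.6   99.9] jaw -92.07 shift mm [65.9 -0.2 -2. ] units [ 0.1317 -0.0005 -0.004 ] turn -0.07 deg -0.0004 n 2
38.8790906344593 [-0.36  0.65  1.66 -0.    0.84  1.24]
```

Call:
carry_out:
  grip: [1, 1, 1, 1, -0.2]
  linear:
    - [0.06, 0, -0.004]
    - [0.05, 0, 0]
    - [0.02, 0, 0]
    - [0, 0, 0]
    - [0, 0, 0]
  turn: [0, 0, 0, 0, 0]

```text
t: 8.0
eef_pos: [614.8, -162.9, 36.2]
tcp_rot: [2.68, 1.57, -0.495]
ft_force: [-0.3, 0.1, -0.4]
opening: 0.448
```

Call:
carry_out:
  grip: [-0.2, -0.2, -0.2, -0.2, -0.2]
  linear:
    - [0, 0, 0]
    - [0, 0, 0]
    - [0, 0, 0]
    - [-0.08, 0, 0]
    - [-0.1, 0, 0]
  turn: [0, 0, 0, 0, 0]

```text
t: 8.5
eef_pos: [613.5, -162.4, 125.1]
tcp_rot: [-0.308, 1.567, 2.799]
ft_force: [1.9, -1.5, 1.2]
opening: 0.598
```

Call:
carry_out:
  grip: [-0.2, -0.2, -0.2, -0.2, -0.2]
  linear:
    - [-0.1, 0, 0]
    - [0, 0, 0]
    - [0, 0, 0]
    - [0, 0, 0]
    - [0, 0, 0]
  turn: [-0.0475, -0.0475, -0.0475, -0.0475, -0.0475]

```text
t: 9.0
eef_pos: [614.5, -162.7, 176.2]
tcp_rot: [1.97, 1.57, -0.454]
ft_force: [0.4, 0.3, 0.1]
opening: 0.601
```

Call:
carry_out:
  grip: [-0.2, -0.2, -0.2, -0.2, -0.2]
  linear:
    - [0, 0, 0]
    - [0, 0, 0]
    - [0, 0, 0]
    - [0, 0, 0]
    - [0, 0, 0]
  turn: [-0.0475, -0.0475, -0.0475, -0.0475, -0.0475]

```text
t: 9.5
eef_pos: [614.4, -162.7, 176.0]
tcp_rot: [1.169, 1.57, -0.51]
ft_force: [0.1, -0.3, 0.8]
opening: 0.599
```

```bash
python3 - <<'E'
from h import *
im,i=shot('wrist','w3.png'); im,i=shot('side','s3.png')
go([489,215,190],-1.43); s=env.state();print(s['opening']*95)
w=cv2.imread('pics/w3.png'); cv2.imwrite('pics/v3.png',np.hstack([cv2.resize(w,(512,320)),im[200:360,230:400].repeat(2,0)[:,:].repeat(1,1)]))
E
```

```text
p [ 614.4 -162.7  176. ] jaw -6.37 shift mm [ -14.2 -166.5 -361.5] units [-0.0284 -0.3331 -0.723 ] turn -4.94 deg -0.0274 n 8
57.01741201961976
```

View pics/v3.png

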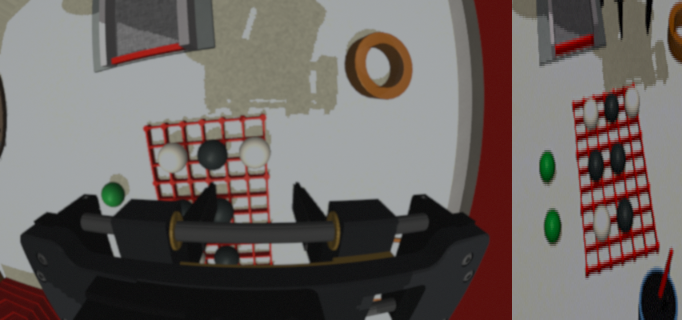

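Call:
carry_out:
  grip: [-0.6, -0.6, -0.6, -0.6, -0.6]
  linear:
    - [0, 0, 0]
    - [0, -0.029, -0.085]
    - [0, -0.029, -0.085]
    - [0, -0.029, -0.085]
    - [0, -0.029, -0.085]
  turn: [-0.0274, 0, 0, 0, 0]

```text
t: 10.1
eef_pos: [560.4, 10.2, 175.9]
tcp_rot: [1.43, 1.57, -0.174]
ft_force: [0.6, -0.5, 0.3]
opening: 0.798
```

Call:
carry_out:
  grip: [-0.6, -0.6, -0.6, -0.6, -0.6]
  linear:
    - [0, -0.029, -0.085]
    - [0, -0.029, -0.085]
    - [0, -0.029, -0.085]
    - [0, -0.029, -0.085]
    - [0, -0.029, -0.085]
  turn: [0, 0, 0, 0, 0]

```text
t: 10.6
eef_pos: [493.8, 224.9, 176.0]
tcp_rot: [1.753, 1.57, 0.149]
ft_force: [1.0, 0.1, -0.1]
opening: 0.801
```

Call:
carry_out:
  grip: [-0.6, -0.6, -0.6]
  linear:
    - [0.04, 0, 0]
    - [0, 0, 0]
    - [0, 0, 0]
  turn: [0, 0, 0]

```text
t: 10.9
eef_pos: [494.6, 222.9, 155.8]
tcp_rot: [-0.904, 1.57, -2.505]
ft_force: [-0.4, -1.1, -0.7]
opening: 0.802
```

```bash
python3 - <<'E'
from h import *
im,i=shot('wrist','w4.png')
go([496,224,80],-1.43); s=env.state();print(s['opening']*95)
for p in [(513,204,97),(513,244,97),(469,204,97),(469,244,97)]: print(proj(i,p).round())
E
```

```text
p [495.  222.7 156.2] jaw -1.73 shift mm [76.2  1.  -1.4] units [ 0.1523  0.0019 -0.0027] turn -0.3 deg -0.0017 n 2
76.02113815064287
[342. 243.]
[342. 192.]
[284. 245.]
[281. 194.]
```

View pics/w4.png

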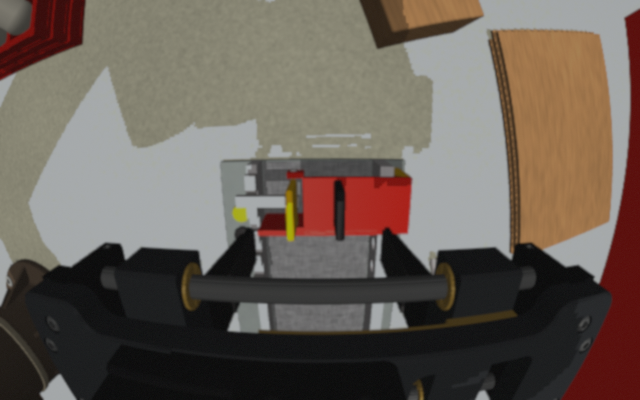

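```bash
python3 - <<'E'
from h import *
i=dict(cams.camera_info('wrist'));i['fish']=True
im=cv2.imread('pics/w4.png')
for p in [(344,238),(343,182),(287,239),(287,181)]: print(cast(i,*p,97)[:2].round(1))
cv2.imwrite('pics/c4.png',cv2.resize(im[150:260,210:420],None,fx=3.5,fy=3.5,interpolation=cv2.INTER_CUBIC))
E
```

```text
[514.7 207.9]
[514.2 251.1]
[471.6 208.4]
[474.3 253.1]
```

View pics/c4.png

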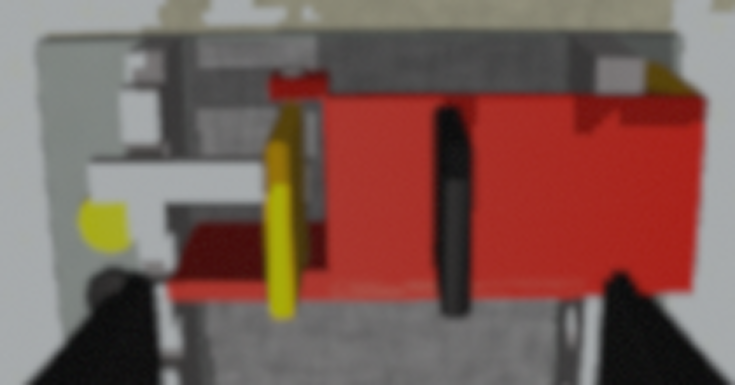

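```bash
python3 - <<'E'
from h import *
i=dict(cams.camera_info('wrist'));i['fish']=True
for y in (207,227,247): print(y,proj(i,[511,y,97]).round(1),proj(i,[511,y,60]).round(1))
f=lambda c:(210+c[0]/3.5-.3,150+c[1]/3.5-.3)
print('finger',cast(i,*f((90,180)),46)[:2],'tag',cast(i,*f((107,225)),12)[:2],'deck near corner',cast(i,*f((692,290)),60)[:2],'deck far',cast(i,*f((704,97)),60)[:2],'base far',cast(i,*f((44,40)),8)[:2],cast(i,*f((680,35)),8)[:2])
E
```

```text
207 [339.2 239.3] [336.4 222.6]
227 [338.9 214.2] [336.1 200.4]
247 [338.6 187.7] [335.7 177.3]
finger [419.98074692 225.22612311] tag [413.83949731 201.74574469] deck near corner [575.34870012 194.85799994] deck far [575.78636325 245.46114787] base far [398.76513761 257.56219725] [583.92299314 252.99336325]
```

Call:
carry_out:
  grip: [-0.6, -0.6, -0.6, -0.6, -0.6]
  linear:
    - [0.05, 0.006, -0.006]
    - [0.05, 0, 0]
    - [0.04, 0, 0]
    - [0.008, 0, 0]
    - [0, 0, 0]
  turn: [0, 0, 0, 0, 0]

```text
t: 11.45
eef_pos: [498.0, 225.5, 81.9]
tcp_rot: [-0.926, 1.571, -2.526]
ft_force: [-0.1, 0.8, 0.9]
opening: 0.803
```

Call:
carry_out:
  grip: [1, 1, 1, 1, 1]
  linear:
    - [0, 0, 0]
    - [0, 0, 0]
    - [0, 0, 0]
    - [0, 0, 0]
    - [0, 0, 0]
  turn: [0, 0, 0, 0, 0]

```text
t: 11.95
eef_pos: [494.9, 226.0, 81.8]
tcp_rot: [-1.359, 1.565, -2.958]
ft_force: [-14.9, 1.4, 13.7]
opening: 0.437
```

```bash
python3 - <<'E'
from h import *
go([498,201,82],-1.43); s=env.state();print(s['opening']*95,s['ft_force'])
E
```

```text
p [494.9 226.   81.8] jaw -1.58 shift mm [-0.2  3.8 24.9] units [-0.0003  0.0076  0.0498] turn -0.15 deg -0.0009 n 1
41.51969868792205 [-14.93344949   1.44353618  13.72111313]
```

Call:
carry_out:
  grip: [1, 1, 1, 1, 1]
  linear:
    - [0, 0, 0]
    - [0, 0, 0]
    - [0, 0, 0]
    - [0, 0, 0]
    - [0, 0, 0]
  turn: [0, 0, 0, 0, 0]

```text
t: 12.45
eef_pos: [495.9, 226.1, 81.8]
tcp_rot: [-1.326, 1.567, -2.924]
ft_force: [-7.3, 1.0, 7.8]
opening: 0.388
```

```bash
python3 - <<'E'
from h import *
im,i=shot('wrist','w5.png'); im2,_=shot('side','s5.png'); s=env.state();print(s['eef_pos'],s['opening']*95,s['ft_force'])
cv2.imwrite('pics/c5.png',np.hstack([im[130:330,190:450].repeat(2,0).repeat(2,1)[:, :],cv2.resize(im2[130:230,240:340],(260,400))]))
E
```

```text
[495.94128044 226.07730948  81.81427552] 37.07211375735319 [-8.76403782  0.18233525  6.36630831]
```

View pics/c5.png

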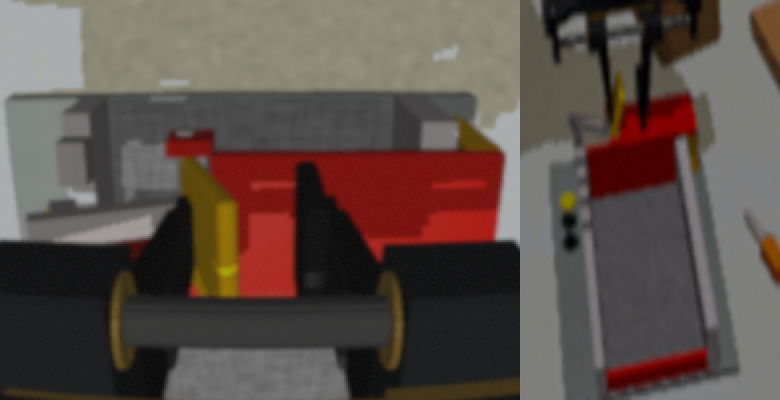

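Call:
carry_out:
  grip: [1, 1, 1, 1, 1]
  linear:
    - [0, 0, 0]
    - [0, 0, 0]
    - [0, 0, 0]
    - [0, 0, 0]
    - [0, 0, 0]
  turn: [0, 0, 0, 0, 0]

```text
t: 13.05
eef_pos: [495.9, 226.0, 81.8]
tcp_rot: [-1.318, 1.567, -2.916]
ft_force: [-7.7, 1.4, 7.0]
opening: 0.39
```

Call:
carry_out:
  grip: [1, 1, 1, 1, 1]
  linear:
    - [0, 0, 0.01]
    - [0, 0, 0.01]
    - [0, 0, 0.01]
    - [0, 0, 0.01]
    - [0, 0, 0.0095]
  turn: [0, 0, 0, 0, 0]

```text
t: 13.55
eef_pos: [495.4, 201.3, 81.8]
tcp_rot: [-1.397, 1.568, -2.995]
ft_force: [-7.7, 1.6, 5.4]
opening: 0.393
```

Call:
carry_out:
  grip: [1, 1, 1]
  linear:
    - [0, 0, 0]
    - [0, 0, 0]
    - [0, 0, 0]
  turn: [0, 0, 0]

```text
t: 13.85
eef_pos: [495.4, 201.1, 81.8]
tcp_rot: [-1.276, 1.567, -2.874]
ft_force: [-6.5, -1.0, 6.9]
opening: 0.39
```

```bash
python3 - <<'E'
from h import *
im,i=shot('wrist','w6.png'); s=env.state();print(s['eef_pos'],s['opening']*95,s['ft_force'])
h=cv2.cvtColor(im,cv2.COLOR_BGR2HSV);H,S,V=[h[...,k].astype(int) for k in range(3)]
r=(S>150)&((H<6)|(H>174)); print([(c.round(),s) for c,s in blobs(r[130:330,190:450],100)])
go([498,226,82])
E
```

```text
[495.34053922 201.10517629  81.7789313 ] 37.272803499418 [-7.22678667 -1.15726037  7.04229338]
[(array([175., 101.]), array([  84,   66,  168,   83, 6575], dtype=int32))]
p [495.3 201.1  81.8] jaw -1.56 shift mm [ -0.3   2.  -25. ] units [-0.0005  0.004  -0.0499] turn 0 deg 0.0 n 1
```

Call:
carry_out:
  grip: [-0.6, -0.6, -0.6, -0.6, -0.6]
  linear:
    - [0, 0, 0]
    - [0, 0, 0]
    - [0, 0, 0]
    - [0, 0, 0]
    - [-0.06, 0, 0]
  turn: [0, 0, 0, 0, 0]

```text
t: 14.4
eef_pos: [496.0, 201.0, 109.5]
tcp_rot: [-1.241, 1.566, -2.839]
ft_force: [-0.2, -0.9, -0.0]
opening: 0.753
```

Call:
carry_out:
  grip: [-0.6, -0.6, -0.6, -0.6]
  linear:
    - [-0.09, 0, 0]
    - [0, 0, 0]
    - [0, 0, 0]
    - [0, 0, 0]
  turn: [0, 0, 0, 0]

```text
t: 14.8
eef_pos: [496.7, 201.3, 155.9]
tcp_rot: [-1.159, 1.57, -2.757]
ft_force: [-0.0, 0.1, -0.2]
opening: 0.8
```

```bash
python3 - <<'E'
from h import *
im,i=shot('wrist','w7.png'); s=env.state();print(s['eef_pos'],s['opening']*95,s['ft_force'])
cv2.imwrite('pics/c7.png',cv2.resize(im[120:270,200:480],None,fx=2.8,fy=2.8,interpolation=cv2.INTER_CUBIC))
E
```

```text
[496.5741257  201.24511698 155.62084992] 75.87151966536067 [-0.96963051  0.33570473 -0.91586621]
```

View pics/c7.png

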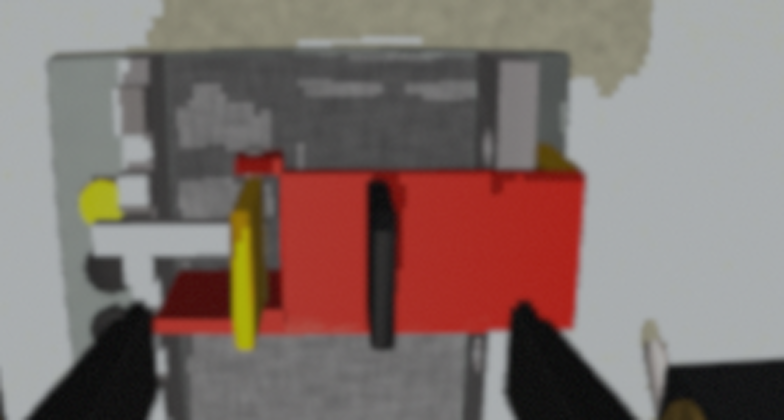

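```bash
python3 - <<'E'
from h import *
i=dict(cams.camera_info('wrist'));i['fish']=True
f=lambda c:(200+c[0]/2.8-.3,120+c[1]/2.8-.3)
F=cast(i,*f((95,238)),46)[:2];T=cast(i,*f((101,202)),12)[:2];print(F,T, 'base far',cast(i,*f((310,53)),8)[:2],'deck corners',cast(i,*f((573,330)),60)[:2],cast(i,*f((583,173)),60)[:2])
im=cv2.imread('pics/w7.png');h=cv2.cvtColor(im,cv2.COLOR_BGR2HSV);H,S,V=[h[...,k].astype(int) for k in range(3)]
print([(c.round(1),cast(i,*c,16)[:2].round(1)) for c,s in blobs((S>140)&(H>8)&(H<21)&(V>100),30)])
print(env.state()['joints'].round(2))
E
```

```text
[419.45527595 200.31027973] [412.94875907 204.0473187 ] base far [491.06394936 254.39420317] deck corners [574.10968966 169.14098245] [574.47056405 220.84288048]
[(array([183.7, 292.3]), array([331.4,  82.9]))]
[ 0.26  0.46  1.86 -0.    0.83  0.29]
```

Call:
carry_out:
  grip: [-0.2, -0.2, -0.2, -0.2, -0.2]
  linear:
    - [0, 0.074, 0.059]
    - [0, 0.074, 0.059]
    - [0, 0.074, 0.059]
    - [0, 0.074, 0.059]
    - [0, 0, 0]
  turn: [0, 0, 0, 0, -0.0425]

```text
t: 15.35
eef_pos: [644.7, 75.5, 154.6]
tcp_rot: [-0.446, 1.57, -1.913]
ft_force: [-1.1, 1.2, -0.3]
opening: 0.599
```

Call:
carry_out:
  grip: [-0.2, -0.2, -0.2, -0.2]
  linear:
    - [0.02, 0, 0]
    - [0, 0, 0]
    - [0, 0, 0]
    - [0, 0, 0]
  turn: [-0.0425, 0, 0, 0]

```text
t: 15.75
eef_pos: [641.6, 79.6, 146.6]
tcp_rot: [-1.339, 1.571, -2.673]
ft_force: [-0.4, -0.1, -0.4]
opening: 0.599
```

```bash
python3 - <<'E'
from h import *
im,i=shot('wrist','w8.png'); 
print(proj(i,[641,79,18]),proj(i,[626,140,5]))
h=cv2.cvtColor(im,cv2.COLOR_BGR2HSV);H,S,V=[h[...,k].astype(int) for k in range(3)]
m=(S>140)&(H>8)&(H<21)&(V>90)
for c,s in blobs(m,100): print(c.round(1),s,cast(i,*c,16)[:2].round(1))
go([641,79,16],13.8)
cv2.imwrite('pics/c8.png',cv2.resize(im[120:320,220:420],None,fx=3,fy=3,interpolation=cv2.INTER_CUBIC))
E
```

```text
[316.71556582 196.38577741] [316.38322461 129.31010535]
[320.6 196.6] [309 175  19  41 337] [644.7  79.2]
p [641.6  79.7 146.7] jaw 13.62 shift mm [130.7  -0.8   0.5] units [ 0.2615 -0.0015  0.001 ] turn -0.18 deg -0.001 n 3
```

View pics/c8.png

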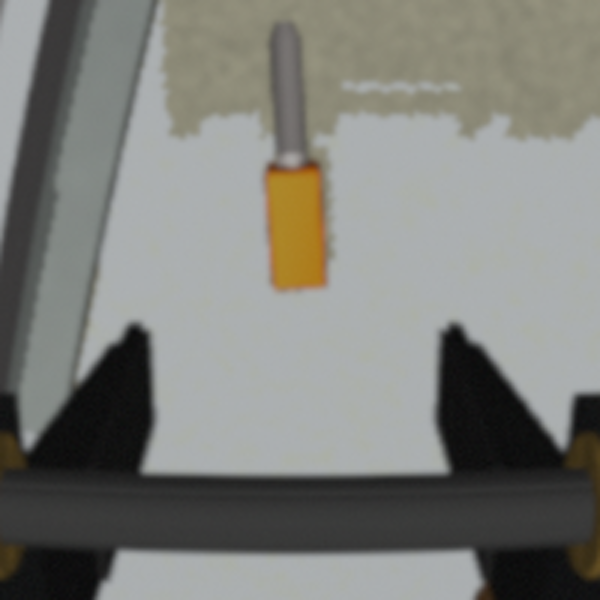

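```bash
python3 - <<'E'
from h import *
i=dict(cams.camera_info('wrist'));i['fish']=True
f=lambda c:(220+c[0]/3-.3,120+c[1]/3-.3)
C=[cast(i,*f(c),18)[:2] for c in [(265,168),(319,165),(327,285),(272,290)]]
t=cast(i,*f((285,22)),9)[:2]; n=cast(i,*f((291,153)),9)[:2]
print(np.round(C,1),np.mean(C,0),'tip',t,'neck',n)
d=t-np.mean(C,0);print(np.hypot(*d),np.degrees(np.arctan2(d[1],d[0])))
d=(C[0]+C[1]-C[2]-C[3])/2;print(np.hypot(*d),np.degrees(np.arctan2(d[1],d[0])))
E
```

```text
[[628.5  96.6]
 [644.7 101.5]
 [656.7  63.8]
 [639.8  58. ]] [642.42492785  79.95936401] tip [623.99159083 141.91869616] neck [635.64808886 101.51426821]
64.64322666819707 106.56811179053635
39.87452657496401 107.00597190370783
```

Call:
carry_out:
  grip: [-0.2, -0.2, -0.2, -0.2, -0.2]
  linear:
    - [0.07, 0.001, -0.001]
    - [0.08, 0, 0]
    - [0.08, 0, 0]
    - [0.03, 0, 0]
    - [0, 0, 0]
  turn: [-0.017, 0, 0, 0, 0]

```text
t: 16.3
eef_pos: [641.7, 80.2, 16.3]
tcp_rot: [-1.772, 1.569, -3.051]
ft_force: [-0.2, 0.1, 0.0]
opening: 0.6
```

Call:
carry_out:
  grip: [1, 1, 1, 1, 1]
  linear:
    - [0, 0, 0]
    - [0, 0, 0]
    - [0, 0, 0]
    - [0, 0, 0]
    - [0, 0, 0]
  turn: [0, 0, 0, 0, 0]

```text
t: 16.8
eef_pos: [642.1, 80.0, 16.8]
tcp_rot: [0.99, 1.57, -0.288]
ft_force: [-0.4, 0.3, 0.4]
opening: 0.234
```

```bash
python3 - <<'E'
from h import *
go([642.4,80,70],88.57); s=env.state();print(s['opening']*95,s['ft_force'])
E
```

```text
p [642.1  80.   16.8] jaw 16.79 shift mm [-53.2   0.3   0.1] units [-0.1063  0.0007  0.0002] turn -71.78 deg -0.3988 n 9
22.231848025152804 [-0.38475293  0.30351808  0.36557187]
```

Call:
carry_out:
  grip: [1, 1, 1, 1, 1]
  linear:
    - [0, 0, 0]
    - [0, 0, 0]
    - [-0.04, 0, 0]
    - [-0.08, 0, 0]
    - [0, 0, 0]
  turn: [0, 0, 0, 0, -0.0444]

```text
t: 17.3
eef_pos: [643.9, 80.1, 80.9]
tcp_rot: [1.148, 1.564, 0.01]
ft_force: [-0.1, 0.4, 0.1]
opening: 0.187
```

Call:
carry_out:
  grip: [1, 1, 1, 1, 1]
  linear:
    - [0, 0, 0]
    - [0, 0, 0]
    - [0, 0, 0]
    - [0, 0, 0]
    - [0, 0, 0]
  turn: [-0.0444, -0.0444, -0.0444, -0.0444, -0.0444]

```text
t: 17.8
eef_pos: [641.9, 80.0, 76.4]
tcp_rot: [-2.46, 1.57, -2.895]
ft_force: [0.2, -0.6, -0.9]
opening: 0.189
```

Call:
carry_out:
  grip: [1, 1, 1, 1, 1]
  linear:
    - [0, 0, 0]
    - [0, 0, 0]
    - [0, 0, 0]
    - [0, 0, 0]
    - [0, 0, 0]
  turn: [-0.0444, -0.0444, -0.0444, 0, 0]

```text
t: 18.3
eef_pos: [641.9, 80.0, 76.5]
tcp_rot: [-2.749, 1.571, -2.775]
ft_force: [-0.6, -0.2, -0.8]
opening: 0.189
```

```bash
python3 - <<'E'
from h import *
im,i=shot('wrist','w9.png'); 
go([660,198,76],88.57); s=env.state();print(s['opening']*95,s['joints'].round(2))
h=cv2.cvtColor(im,cv2.COLOR_BGR2HSV);H,S,V=[h[...,k].astype(int) for k in range(3)]
m=(S>140)&(H>8)&(H<21)&(V>90)
for c,s in blobs(m,100): print(c.round(1),s)
E
```

```text
p [641.9  80.   76.5] jaw 88.5 shift mm [  0.5 118.5  15. ] units [0.001  0.2369 0.0299] turn -0.07 deg -0.0004 n 3
17.855463205539458 [ 0.02  0.69  1.64 -0.    0.81 -1.52]
[318.  250.6] [ 302  223   33   56 1727]
[ 15.2 273.7] [  2 261  24  34 130]
```

View pics/w9.png

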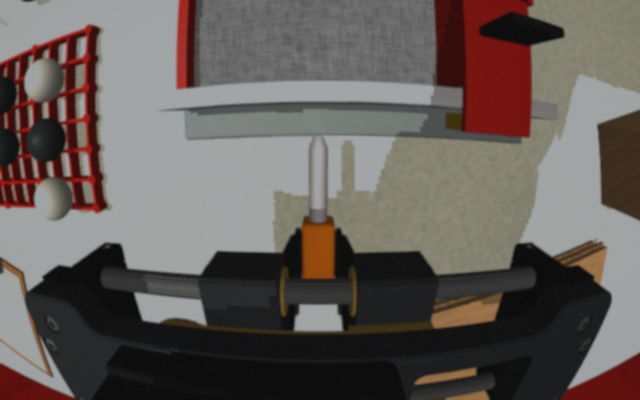

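Call:
carry_out:
  grip: [1, 1, 1, 1, 1]
  linear:
    - [0, 0.079, 0.007]
    - [0, 0.079, 0.007]
    - [0, 0.079, 0.007]
    - [0.046, 0, 0]
    - [0.02, 0, 0]
  turn: [0, 0, 0, 0, 0]

```text
t: 18.85
eef_pos: [654.2, 199.2, 42.0]
tcp_rot: [-2.849, 1.569, -2.872]
ft_force: [-0.5, -0.4, -1.5]
opening: 0.188
```

Call:
carry_out:
  grip: [1, 1, 1]
  linear:
    - [0, 0, 0]
    - [0, 0, 0]
    - [0, 0, 0]
  turn: [0, 0, 0]

```text
t: 19.15
eef_pos: [655.6, 197.5, 44.5]
tcp_rot: [0.108, 1.57, 0.084]
ft_force: [-0.0, 0.9, 0.1]
opening: 0.188
```

```bash
python3 - <<'E'
from h import *
im,i=shot('wrist','w10.png'); 
go([642,198,43],88.57); s=env.state();print(s['opening']*95,s['ft_force'].round(1))
p=s['eef_pos']
print('tip pred',proj(i,[p[0]-66,p[1]+1.6,p[2]-8]))
cv2.imwrite('pics/c10.png',cv2.resize(im[120:270,220:430],None,fx=3.5,fy=3.5,interpolation=cv2.INTER_CUBIC))
E
```

```text
p [655.6 197.6  44.5] jaw 88.64 shift mm [  1.5   0.1 -13.6] units [ 0.003   0.0002 -0.0273] turn 0.07 deg 0.0004 n 1
17.666484146339762 [-0.5 -0.1 -0.1]
tip pred [318.33895931 133.47607706]
```

View pics/c10.png

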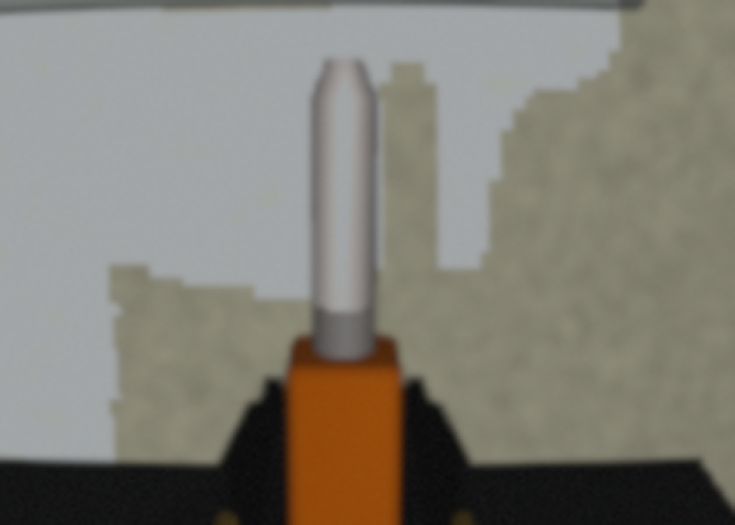

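```bash
python3 - <<'E'
from h import *
im=cv2.imread('pics/w10.png');i=dict(cams.camera_info('wrist'));i['fish']=True
h=cv2.cvtColor(im,cv2.COLOR_BGR2HSV);H,S,V=[h[...,k].astype(int) for k in range(3)]
r=(S>140)&((H<7)|(H>173))&(V>40); r[260:]=0
for c,s in blobs(r,100): print(c.round(),s)
y=(S>100)&(H>20)&(H<36)&(V>30); y[260:]=0
for c,s in blobs(y,10): print('y',c.round(),s)
cv2.imwrite('pics/c11.png',cv2.resize(im[0:150,220:430],None,fx=3.5,fy=3.5,interpolation=cv2.INTER_CUBIC))
E
```

```text
[48. 44.] [  38    0   23   92 1499]
[309.  53.] [  252     0   115   107 12036]
[  3. 178.] [  0 120  12  89 454]
```

View pics/c11.png

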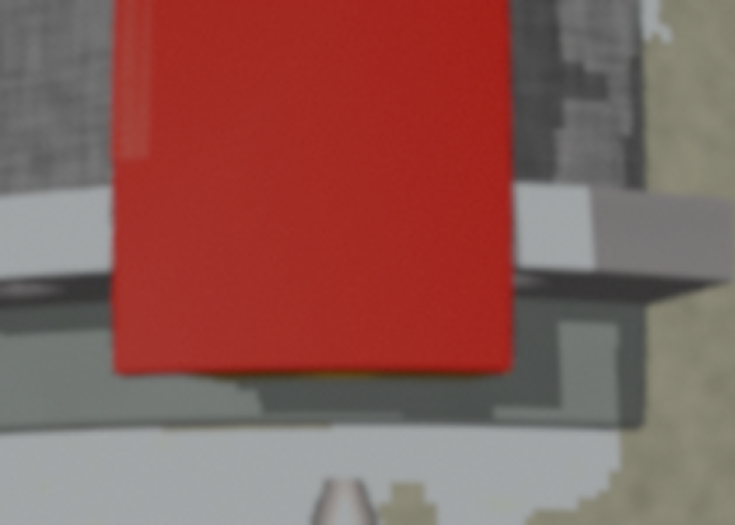

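```bash
python3 - <<'E'
from h import *
i=dict(cams.camera_info('wrist'));i['fish']=True
f=lambda c:(220+c[0]/3.5-.3,c[1]/3.5-.3)
for n,c,z in [('L',(115,374),60),('R',(512,374),60),('baseR',(642,428),8),('base mid',(343,425),8),('tip',(343,480),36.5),('tipz31',(343,480),31)]: print(n,cast(i,*f(c),z).round(1))
E
```

```text
L [574.6 169.8  60. ]
R [576.1 221.   60. ]
baseR [584.3 252.9   8. ]
base mid [583.7 199.1   8. ]
tip [591.4 198.9  36.5]
tipz31 [591.8 198.9  31. ]
```

Call:
carry_out:
  grip: [1, 1, 1, 1, 1]
  linear:
    - [0.0034, 0, -0.01]
    - [0, 0, -0.015]
    - [0, 0, -0.015]
    - [0, 0, -0.01]
    - [0, 0, 0]
  turn: [0, 0, 0, 0, 0]

```text
t: 19.7
eef_pos: [629.4, 198.9, 42.1]
tcp_rot: [-2.68, 1.57, -2.702]
ft_force: [-0.1, -0.6, 0.2]
opening: 0.188
```

```bash
python3 - <<'E'
from h import *
s=env.state(); print(s['eef_pos'].round(1),s['ft_force'].round(1),s['opening']*95)
E
```

```text
[629.4 198.9  42.1] [-0.1 -0.6  0.2] 17.86849074588307
```

Call:
carry_out:
  grip: [1, 1, 1, 1, 1]
  linear:
    - [0, 0, -0.016]
    - [0, 0, -0.016]
    - [0, 0, -0.016]
    - [0, 0, -0.016]
    - [0, 0, 0]
  turn: [0, 0, 0, 0, 0]

```text
t: 20.2
eef_pos: [597.0, 199.6, 42.0]
tcp_rot: [-2.809, 1.57, -2.831]
ft_force: [-0.5, -0.4, -0.7]
opening: 0.182
```

```bash
python3 - <<'E'
from h import *
s=env.state(); print(s['eef_pos'].round(1),s['ft_force'].round(1),s['opening']*95)
E
```

```text
[597.  199.6  42. ] [-0.5 -0.4 -0.7] 17.316743833173234
```

Call:
carry_out:
  grip: [1, 1, 1, 1]
  linear:
    - [0, 0, -0.004]
    - [0, 0, -0.004]
    - [0, 0, 0]
    - [0, 0, 0]
  turn: [0, 0, 0, 0]

```text
t: 20.6
eef_pos: [594.2, 199.5, 41.9]
tcp_rot: [-1.766, 1.571, -1.789]
ft_force: [0.6, 0.3, -1.6]
opening: 0.184
```

```bash
python3 - <<'E'
from h import *
im,i=shot('wrist','w12.png');s=env.state(); print(s['eef_pos'].round(1),s['ft_force'].round(1),s['opening']*95)
cv2.imwrite('pics/c12.png',cv2.resize(im[90:270,220:430],None,fx=3,fy=3,interpolation=cv2.INTER_CUBIC))
E
```

```text
[594.3 199.6  41.9] [-0.5 -0.6 -0.6] 17.723491300153054
```

View pics/c12.png

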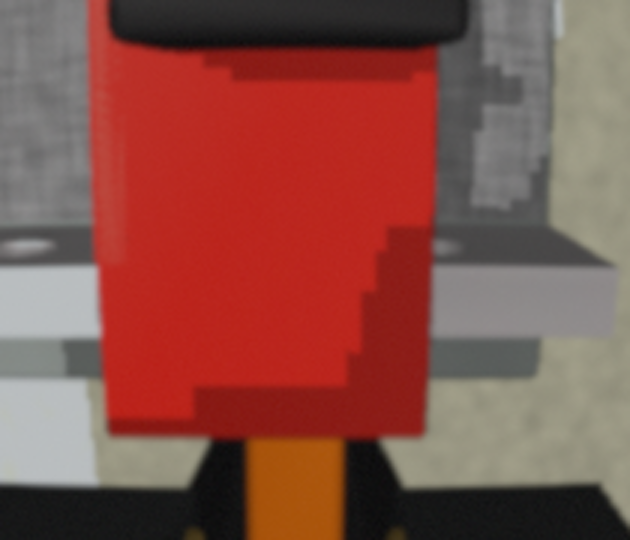

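Call:
carry_out:
  grip: [1, 1, 1, 1]
  linear:
    - [0, 0, -0.004]
    - [0, 0, -0.003]
    - [0, 0, 0]
    - [0, 0, 0]
  turn: [0, 0, 0, 0]

```text
t: 21.05
eef_pos: [593.9, 199.6, 42.3]
tcp_rot: [0.146, 1.563, 0.124]
ft_force: [13.7, -1.0, -7.3]
opening: 0.19
```

```bash
python3 - <<'E'
from h import *
s=env.state(); print(s['eef_pos'].round(1),s['ft_force'].round(1),s['opening']*95)
E
```

```text
[593.9 199.6  42.3] [13.7 -1.  -7.3] 18.091751118578372
```

Call:
carry_out:
  grip: [0.1, 0.1, 0.1, 0.1, 0.1]
  linear:
    - [0, 0, 0.003]
    - [0, 0, 0.003]
    - [0, 0, 0]
    - [-0.04, 0, 0.01]
    - [-0.08, 0, 0]
  turn: [0, 0, 0, 0, 0]

```text
t: 21.55
eef_pos: [597.5, 199.2, 100.0]
tcp_rot: [-2.885, 1.565, -2.907]
ft_force: [0.3, 0.1, 0.3]
opening: 0.449
```

Call:
carry_out:
  grip: [0.1, 0.1, 0.1, 0.1, 0.1]
  linear:
    - [-0.1, 0, 0]
    - [-0.08, 0, 0]
    - [0, 0, 0]
    - [0, 0, 0]
    - [0, 0, 0]
  turn: [0, 0, 0, 0, 0]

```text
t: 22.05
eef_pos: [597.9, 199.4, 190.5]
tcp_rot: [-2.869, 1.568, -2.892]
ft_force: [0.4, -0.7, -0.3]
opening: 0.448
```

```bash
python3 - <<'E'
from h import *
im,i=shot('wrist','w13.png');s=env.state(); print(s['t'],s['eef_pos'].round(1),s['opening']*95)
im2,j=shot('side','s13.png'); im3,k=shot('top','t13.png')
cv2.imwrite('pics/c13.png',np.hstack([cv2.resize(im[90:290,220:420],(400,400)),cv2.resize(im2[130:230,240:340],(400,400))]))
h=cv2.cvtColor(im3,cv2.COLOR_BGR2HSV)
V=h[...,2]; roi=np.zeros(V.shape,bool); roi[180:255,340:445]=1
for c,s in blobs((V<45)&roi): print(c.round(1),s[4],cast(k,*c,30)[:2].round(1))
go([560.9,-159.5,120],-92)
E
```

```text
22.1 [598.  199.4 190.3] 42.64322412461838
[364.5 211.1] 124 [ 561.1 -159.7]
[393.3 212.8] 127 [ 558.2 -240.5]
[422.1 214.8] 132 [ 554.7 -321. ]
[392.4 232.2] 125 [ 504.1 -238.4]
p [598.2 199.4 190.4] jaw 88.71 shift mm [  70.7 -359.6  -29.1] units [ 0.1414 -0.7192 -0.0582] turn 0.71 deg 0.004 n 8
```

View pics/c13.png

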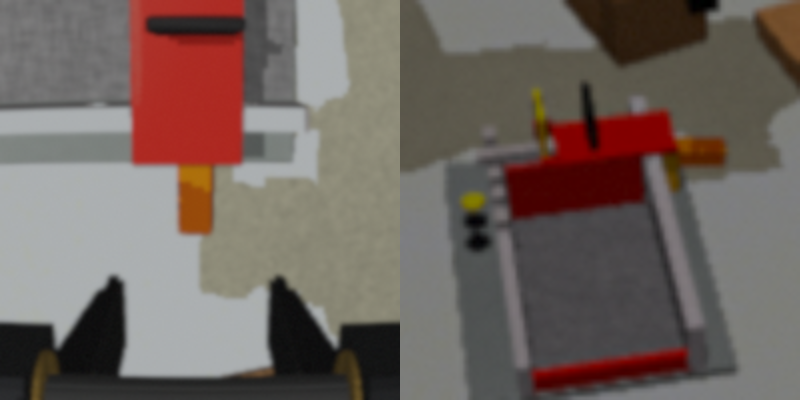

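Call:
carry_out:
  grip: [-0.2, -0.2, -0.2, -0.2, -0.2]
  linear:
    - [0, -0.09, -0.0073]
    - [0, -0.09, -0.0073]
    - [0, -0.09, -0.0073]
    - [0, -0.09, -0.0073]
    - [0, -0.09, -0.0073]
  turn: [0, 0, 0, 0, 0]

```text
t: 22.7
eef_pos: [574.7, -26.7, 191.1]
tcp_rot: [3.052, 1.569, 3.03]
ft_force: [0.6, 0.1, -0.1]
opening: 0.594
```

Call:
carry_out:
  grip: [-0.2, -0.2, -0.2, -0.2, -0.2]
  linear:
    - [0, -0.09, -0.0073]
    - [0, -0.09, -0.0073]
    - [0, -0.09, -0.0073]
    - [0.07, 0, 0]
    - [0.07, 0, 0]
  turn: [0, 0, 0, 0.004, 0]

```text
t: 23.2
eef_pos: [561.2, -161.4, 120.9]
tcp_rot: [-0.429, 1.57, -0.467]
ft_force: [1.3, 0.2, 0.3]
opening: 0.6
```

Call:
carry_out:
  grip: [-0.2, -0.2]
  linear:
    - [0, 0, 0]
    - [0, 0, 0]
  turn: [0, 0]

```text
t: 23.4
eef_pos: [561.4, -159.6, 121.8]
tcp_rot: [2.829, 1.569, 2.794]
ft_force: [-0.5, 1.2, 0.2]
opening: 0.6
```

```bash
cat >> h.py <<'E'
def wballs(save,z=30,vmax=60):
    im,i=shot('wrist',save); h=cv2.cvtColor(im,cv2.COLOR_BGR2HSV); V=h[...,2]
    m=((V<vmax)&(h[...,1]<120)).astype(np.uint8); m[245:]=0
    m=cv2.morphologyEx(m,cv2.MORPH_OPEN,np.ones((7,7)))
    for c,s in blobs(m,150):
        if 0.7<s[2]/s[3]<1.4: print('dark',c.round(),s[2:5],cast(i,*c,z)[:2].round(1))
    return im,i
E
python3 - <<'E'
from h import *
go([561,-159.6,31.5],-92); wballs('w14.png'); print(env.state()['joints'].round(2))
E
```

```text
p [ 561.4 -159.6  121.8] jaw 88.01 shift mm [90.3 -0.  -0.3] units [ 1.806e-01 -1.000e-04 -5.000e-04] turn 0.01 deg 0.0001 n 2
dark [223. 144.] [  45   45 1376] [ 504.4 -236.3]
dark [227. 206.] [  43   43 1273] [ 557.7 -238.3]
dark [319. 207.] [  45   45 1592] [ 561.1 -158.7]
dark [147. 205.] [  37   40 1030] [ 554.9 -318.7]
dark [ 15. 235.] [ 25  22 450] [ 589.4 -566.5]
dark [262. 238.] [ 15  14 173] [ 588.5 -209.8]
dark [374. 239.] [ 14  13 157] [ 592.3 -111.8]
[-0.39  0.56  1.77 -0.    0.81 -1.93]
```

Call:
carry_out:
  grip: [-0.2, -0.2, -0.2, -0.2, 1]
  linear:
    - [0.08, 0, 0]
    - [0.08, 0, 0]
    - [0.02, 0, 0]
    - [0, 0, 0]
    - [0, 0, 0]
  turn: [0, 0, 0, 0, 0]

```text
t: 23.95
eef_pos: [562.4, -160.0, 33.9]
tcp_rot: [-0.383, 1.568, -0.417]
ft_force: [-0.8, -0.2, 1.0]
opening: 0.554
```

Call:
carry_out:
  grip: [1, 1, 1, 1, 1]
  linear:
    - [0, 0, 0]
    - [0, 0, 0]
    - [0, 0, 0]
    - [-0.06, 0, 0]
    - [-0.1, 0, 0]
  turn: [0, 0, 0, 0, 0]

```text
t: 24.45
eef_pos: [560.1, -159.3, 110.8]
tcp_rot: [2.803, 1.566, 2.768]
ft_force: [0.8, -0.3, -0.4]
opening: 0.408
```

Call:
carry_out:
  grip: [1, 1, 1, 1, 1]
  linear:
    - [-0.02, 0.084, -0.0387]
    - [0, 0.084, -0.0387]
    - [0, 0.084, -0.0387]
    - [0, 0.084, -0.0387]
    - [0, 0, 0]
  turn: [0, 0, 0, 0, 0.0452]

```text
t: 24.95
eef_pos: [487.4, 14.6, 122.4]
tcp_rot: [3.032, 1.569, 2.858]
ft_force: [0.6, -0.1, -0.7]
opening: 0.404
```

Call:
carry_out:
  grip: [1, 1, 1, 1, 1]
  linear:
    - [0, 0, 0]
    - [0, 0, 0]
    - [0, 0, 0]
    - [0, 0, 0]
    - [0, 0, 0]
  turn: [0.0452, 0.0452, 0.0452, 0.0452, 0.0452]

```text
t: 25.45
eef_pos: [489.9, 10.9, 122.3]
tcp_rot: [0.569, 1.57, -0.323]
ft_force: [-0.6, 0.2, 0.0]
opening: 0.409
```

Call:
carry_out:
  grip: [1, 1, 1, 1, 1]
  linear:
    - [0, 0, 0]
    - [0, 0, 0]
    - [0, 0, 0]
    - [0, 0, 0]
    - [0, 0, 0]
  turn: [0.0452, 0.0452, 0.0452, 0.0452, 0.0452]

```text
t: 25.95
eef_pos: [489.9, 10.8, 122.3]
tcp_rot: [1.248, 1.57, -0.355]
ft_force: [-0.0, 0.1, 0.0]
opening: 0.406
```

```bash
python3 - <<'E'
from h import *
go([489.5,11,33],-1.43);s=env.state(); print(s['t'],s['opening']*95,s['joints'].round(2))
E
```

```text
p [489.9  10.8 122.3] jaw -1.83 shift mm [89.3 -0.5 -0.2] units [ 0.1786 -0.0009 -0.0004] turn -0.4 deg -0.0022 n 2
25.95 38.58512338443379 [-0.11  0.45  2.   -0.    0.69 -0.08]
```

Call:
carry_out:
  grip: [1, 1, 1, 1, -0.05]
  linear:
    - [0.08, 0, 0]
    - [0.08, 0, 0]
    - [0.02, 0, 0]
    - [0, 0, 0]
    - [0, 0, 0]
  turn: [0, 0, 0, 0, 0]

```text
t: 26.45
eef_pos: [490.2, 10.8, 32.5]
tcp_rot: [0.959, 1.571, -0.638]
ft_force: [0.1, -0.1, 0.1]
opening: 0.451
```

Call:
carry_out:
  grip: [-0.05, -0.05, -0.05, -0.05, -0.05]
  linear:
    - [0, 0, 0]
    - [0, 0, 0]
    - [0, 0, 0]
    - [-0.08, 0, 0]
    - [-0.1, 0, 0]
  turn: [0, 0, 0, 0, 0]

```text
t: 26.95
eef_pos: [489.0, 10.9, 121.8]
tcp_rot: [-1.636, 1.567, 3.05]
ft_force: [1.6, -0.7, 0.3]
opening: 0.525
```

Call:
carry_out:
  grip: [-0.2, -0.2, -0.2, -0.2, -0.2]
  linear:
    - [0, 0.0254, 0.083]
    - [0, 0.0254, 0.083]
    - [0, 0.0254, 0.083]
    - [0, 0.0254, 0.083]
    - [0, 0.0254, 0.083]
  turn: [0, 0, 0, 0, 0]

```text
t: 27.45
eef_pos: [548.2, -200.1, 122.4]
tcp_rot: [1.039, 1.57, -0.558]
ft_force: [0.9, 1.0, 0.6]
opening: 0.6
```

Call:
carry_out:
  grip: [-0.2, -0.2, -0.2, -0.2, -0.2]
  linear:
    - [0, 0.0254, 0.083]
    - [0, 0, 0]
    - [0, 0, 0]
    - [0, 0, 0]
    - [0, 0, 0]
  turn: [0, -0.0454, -0.0454, -0.0454, -0.0454]

```text
t: 27.95
eef_pos: [559.4, -240.2, 122.1]
tcp_rot: [-1.004, 1.571, -2.025]
ft_force: [-0.2, 0.7, -0.2]
opening: 0.599
```

Call:
carry_out:
  grip: [-0.2, -0.2, -0.2, -0.2, -0.2]
  linear:
    - [0, 0, 0]
    - [0, 0, 0]
    - [0, 0, 0]
    - [0, 0, 0]
    - [0, 0, 0]
  turn: [-0.0454, -0.0454, -0.0454, -0.0454, -0.0454]

```text
t: 28.45
eef_pos: [559.5, -240.0, 122.2]
tcp_rot: [-0.735, 1.571, -1.042]
ft_force: [-0.4, -0.2, 0.6]
opening: 0.602
```

Call:
carry_out:
  grip: [-0.2, -0.2, -0.2]
  linear:
    - [0, 0, 0]
    - [0, 0, 0]
    - [0, 0, 0]
  turn: [-0.0454, -0.0454, 0]

```text
t: 28.75
eef_pos: [559.5, -240.0, 122.1]
tcp_rot: [-0.923, 1.571, -0.949]
ft_force: [-0.3, 0.2, 0.2]
opening: 0.603
```

```bash
cat >> h.py <<'E'
def tcheck(save):
    im,k=shot('top',save); h=cv2.cvtColor(im,cv2.COLOR_BGR2HSV); V=h[...,2]
    m=np.zeros(V.shape,np.uint8); m[165:262,205:445]=(V<48)[165:262,205:445]
    m=cv2.morphologyEx(m,cv2.MORPH_OPEN,np.ones((5,5)))
    for c,s in blobs(m,40): print('top dark',c.round(1),s[2:5],cast(k,*c,30)[:2].round(1))
E
python3 - <<'E'
from h import *
go([558,-240,31.5],-92); wballs('w15.png'); tcheck('t15.png'); print(env.state()['t'],env.state()['joints'].round(2))
E
```

```text
p [ 559.5 -240.   122.1] jaw 88.52 shift mm [90.6  0.  -1.5] units [ 0.1813  0.     -0.0031] turn 0.52 deg 0.0029 n 2
dark [564. 134.] [  32   38 1015] [490.8  10.8]
dark [320. 141.] [  46   46 1540] [ 504.4 -237.2]
dark [226. 204.] [  44   44 1351] [ 554.7 -319.6]
dark [319. 205.] [  44   45 1596] [ 558.2 -239.7]
dark [110. 224.] [  53   48 1384] [ 573.3 -451.8]
dark [262. 238.] [ 14  14 166] [ 587.3 -289.8]
dark [374. 238.] [ 14  14 167] [ 589.9 -192. ]
top dark [380.2 203.9] [ 29  36 547] [ 582.4 -203.4]
top dark [396.  238.8] [  72   46 1898] [ 486.  -248.9]
top dark [435.1 222.1] [ 14  13 128] [ 535.  -357.6]
top dark [302.7 235.1] [ 14  15 175] [490.1  11.2]
top dark [424.2 257.1] [ 9  9 77] [ 437.1 -327.8]
top dark [282.4 258. ] [14  8 95] [425.5  65.5]
28.85 [-0.51  0.59  1.71 -0.    0.85 -2.05]
```

Call:
carry_out:
  grip: [-0.2, -0.2, -0.2, -0.2, 1]
  linear:
    - [0.08, 0, -0.003]
    - [0.08, 0, 0]
    - [0.021, 0, 0]
    - [0, 0, 0]
    - [0, 0, 0]
  turn: [0, 0, 0, 0, 0]

```text
t: 29.35
eef_pos: [558.7, -240.4, 32.7]
tcp_rot: [-0.545, 1.569, -0.574]
ft_force: [0.2, 0.2, 0.5]
opening: 0.56
```

Call:
carry_out:
  grip: [1, 1, 1, 1, 1]
  linear:
    - [0, 0, 0]
    - [0, 0, 0]
    - [0, 0, 0]
    - [-0.06, 0, 0]
    - [-0.1, 0, 0]
  turn: [0, 0, 0, 0, 0]

```text
t: 29.85
eef_pos: [556.8, -239.4, 110.2]
tcp_rot: [2.667, 1.565, 2.638]
ft_force: [0.5, -0.1, -0.6]
opening: 0.404
```

Call:
carry_out:
  grip: [1, 1, 1, 1, 1]
  linear:
    - [-0.02, 0.0838, -0.0215]
    - [0, 0.0838, -0.0215]
    - [0, 0.0838, -0.0215]
    - [0, 0.0838, -0.0215]
    - [0, 0.0838, -0.0215]
  turn: [0, 0, 0, 0, 0]

```text
t: 30.35
eef_pos: [509.6, -27.6, 121.9]
tcp_rot: [-0.222, 1.57, -0.25]
ft_force: [0.8, 0.3, -0.3]
opening: 0.407
```

Call:
carry_out:
  grip: [1, 1, 1, 1, 1]
  linear:
    - [0, 0.0838, -0.0215]
    - [0, 0.0838, -0.0215]
    - [0, 0, 0]
    - [0, 0, 0]
    - [0, 0, 0]
  turn: [0, 0, 0.0454, 0.0454, 0.0454]

```text
t: 30.85
eef_pos: [491.0, 55.8, 121.8]
tcp_rot: [0.281, 1.57, -0.18]
ft_force: [-0.4, 0.6, -0.8]
opening: 0.41
```

Call:
carry_out:
  grip: [1, 1, 1, 1, 1]
  linear:
    - [0, 0, 0]
    - [0, 0, 0]
    - [0, 0, 0]
    - [0, 0, 0]
    - [0, 0, 0]
  turn: [0.0454, 0.0454, 0.0454, 0.0454, 0.0454]

```text
t: 31.35
eef_pos: [491.1, 55.3, 121.8]
tcp_rot: [1.03, 1.57, -0.146]
ft_force: [-1.1, 0.2, -0.8]
opening: 0.407
```

Call:
carry_out:
  grip: [1, 1, 1, 1]
  linear:
    - [0, 0, 0]
    - [0, 0, 0]
    - [0, 0, 0]
    - [0, 0, 0]
  turn: [0.0454, 0.0454, 0.0454, 0]

```text
t: 31.75
eef_pos: [491.1, 55.3, 121.7]
tcp_rot: [1.396, 1.57, -0.204]
ft_force: [-0.4, 0.2, 0.3]
opening: 0.411
```

```bash
python3 - <<'E'
from h import *
go([490.3,55,32.5],-1.43);s=env.state(); print(s['t'],s['opening']*95,s['joints'].round(2)); wballs('w16.png',28); tcheck('t16.png')
E
```

```text
p [491.1  55.3 121.7] jaw -1.63 shift mm [89.2 -0.8  0.3] units [ 0.1785 -0.0017  0.0006] turn -0.2 deg -0.0011 n 2
31.75 39.067660835490884 [-0.02  0.46  1.99 -0.    0.69  0.01]
dark [223.  68.] [ 16  19 258] [417.2 175.4]
dark [223.  96.] [ 15  18 240] [416.9 151.5]
top dark [283.9 204. ] [ 26  12 241] [575.5  65.9]
top dark [422.  214.6] [ 13  12 137] [ 555.1 -320.9]
top dark [275.5 237.8] [  67   52 2017] [480.8  86.4]
top dark [392.4 232.1] [ 12  13 133] [ 504.3 -238.5]
```

Call:
carry_out:
  grip: [1, 1, 1, 1, -0.05]
  linear:
    - [0.08, -0.002, 0]
    - [0.08, 0, 0]
    - [0.019, 0, 0]
    - [0, 0, 0]
    - [0, 0, 0]
  turn: [0, 0, 0, 0, 0]

```text
t: 32.35
eef_pos: [490.4, 55.3, 32.5]
tcp_rot: [1.127, 1.571, -0.468]
ft_force: [0.5, 0.7, -0.2]
opening: 0.451
```

Call:
carry_out:
  grip: [-0.05, -0.05, -0.05, -0.05, -0.05]
  linear:
    - [0, 0, 0]
    - [0, 0, 0]
    - [0, 0, 0]
    - [-0.08, 0, 0]
    - [-0.1, 0, 0]
  turn: [0, 0, 0, 0, 0]

```text
t: 32.85
eef_pos: [489.1, 55.3, 121.8]
tcp_rot: [-1.545, 1.567, 3.141]
ft_force: [0.8, -0.2, 0.6]
opening: 0.527
```

Call:
carry_out:
  grip: [-0.2, -0.2, -0.2, -0.2, -0.2]
  linear:
    - [0, 0.0188, 0.0935]
    - [0, 0.0188, 0.0935]
    - [0, 0.0188, 0.0935]
    - [0, 0.0188, 0.0935]
    - [0, 0.0188, 0.0935]
  turn: [0, 0, 0, 0, 0]

```text
t: 33.35
eef_pos: [531.0, -181.6, 122.4]
tcp_rot: [1.115, 1.57, -0.481]
ft_force: [0.6, 0.8, -0.5]
opening: 0.599
```

Call:
carry_out:
  grip: [-0.2, -0.2, -0.2, -0.2, -0.2]
  linear:
    - [0, 0.0188, 0.0935]
    - [0, 0.0188, 0.0935]
    - [0, 0.0188, 0.0935]
    - [0, 0, 0]
    - [0, 0, 0]
  turn: [0, 0, 0, -0.0453, -0.0453]

```text
t: 33.85
eef_pos: [555.0, -322.1, 121.7]
tcp_rot: [-1.944, 1.571, 3.03]
ft_force: [0.2, -0.8, 1.5]
opening: 0.599
```

Call:
carry_out:
  grip: [-0.2, -0.2, -0.2, -0.2, -0.2]
  linear:
    - [0, 0, 0]
    - [0, 0, 0]
    - [0, 0, 0]
    - [0, 0, 0]
    - [0, 0, 0]
  turn: [-0.0453, -0.0453, -0.0453, -0.0453, -0.0453]

```text
t: 34.35
eef_pos: [555.4, -320.5, 122.2]
tcp_rot: [-0.618, 1.571, -1.213]
ft_force: [0.3, 0.1, 0.4]
opening: 0.6
```

Call:
carry_out:
  grip: [-0.2, -0.2, -0.2, -0.2, -0.2]
  linear:
    - [0, 0, 0]
    - [0, 0, 0]
    - [0, 0, 0]
    - [0, 0, 0]
    - [0, 0, 0]
  turn: [-0.0453, -0.0453, -0.0453, -0.0453, 0]

```text
t: 34.85
eef_pos: [555.4, -320.5, 122.2]
tcp_rot: [-1.05, 1.571, -1.079]
ft_force: [-0.5, 0.3, -0.4]
opening: 0.602
```

```bash
python3 - <<'E'
from h import *
go([555,-320.5,31.5],-92); wballs('w17.png'); tcheck('t17.png'); print(env.state()['t'],env.state()['joints'].round(2))
E
```

```text
p [ 555.4 -320.5  122.2] jaw 88.33 shift mm [90.7  0.  -0.4] units [ 1.813e-01  1.000e-04 -9.000e-04] turn 0.33 deg 0.0018 n 2
dark [416. 145.] [  44   45 1437] [ 504.6 -238.1]
dark [614. 143.] [  41   34 1141] [490.7  27.7]
dark [318. 206.] [  45   45 1606] [ 555.1 -320.6]
dark [187. 224.] [  44   43 1240] [ 569.  -440.7]
dark [262. 238.] [ 14  14 165] [ 583.1 -370.3]
dark [373. 238.] [ 15  14 173] [ 585.9 -272.8]
top dark [418.8 203.8] [ 40  46 749] [ 585.2 -311.6]
top dark [419.9 240.4] [  51   43 1164] [ 483.1 -315.4]
top dark [391.3 232.2] [10 12 99] [ 504.  -235.6]
top dark [286.5 234.6] [ 15  14 156] [490.5  56.2]
top dark [302.6 235.3] [ 14  14 166] [489.5  11.4]
top dark [324.5 254.1] [ 35  16 290] [438.9 -50.7]
34.95 [-0.63  0.63  1.62 -0.    0.89 -2.16]
```

Call:
carry_out:
  grip: [-0.2, -0.2, -0.2, -0.2, 1]
  linear:
    - [0.08, 0, -0.001]
    - [0.08, 0, 0]
    - [0.021, 0, 0]
    - [0, 0, 0]
    - [0, 0, 0]
  turn: [0, 0, 0, 0, 0]

```text
t: 35.45
eef_pos: [555.6, -321.0, 32.8]
tcp_rot: [-0.641, 1.569, -0.674]
ft_force: [-0.2, 0.0, -0.7]
opening: 0.56
```

Call:
carry_out:
  grip: [1, 1, 1, 1, 1]
  linear:
    - [0, 0, 0]
    - [0, 0, 0]
    - [0, 0, 0]
    - [-0.06, 0, 0]
    - [-0.1, 0, 0]
  turn: [0, 0, 0, 0, 0]

```text
t: 35.95
eef_pos: [553.8, -319.7, 110.0]
tcp_rot: [2.558, 1.565, 2.526]
ft_force: [0.5, -0.1, 0.8]
opening: 0.41
```

Call:
carry_out:
  grip: [1, 1, 1, 1, 1]
  linear:
    - [-0.02, 0.0928, -0.0169]
    - [0, 0.0928, -0.0169]
    - [0, 0.0928, -0.0169]
    - [0, 0.0928, -0.0169]
    - [0, 0.0928, -0.0169]
  turn: [0, 0, 0, 0, 0]

```text
t: 36.45
eef_pos: [519.5, -85.7, 122.0]
tcp_rot: [-0.296, 1.57, -0.328]
ft_force: [0.1, -0.5, -0.1]
opening: 0.41
```

Call:
carry_out:
  grip: [1, 1, 1, 1, 1]
  linear:
    - [0, 0.0928, -0.0169]
    - [0, 0.0928, -0.0169]
    - [0, 0.0928, -0.0169]
    - [0, 0.0928, -0.0169]
    - [0, 0, 0]
  turn: [0, 0, 0, 0, 0.0453]

```text
t: 36.95
eef_pos: [490.9, 103.6, 121.9]
tcp_rot: [1.192, 1.57, 1.022]
ft_force: [-0.4, -1.3, -0.4]
opening: 0.41
```

Call:
carry_out:
  grip: [1, 1, 1, 1, 1]
  linear:
    - [0, 0, 0]
    - [0, 0, 0]
    - [0, 0, 0]
    - [0, 0, 0]
    - [0, 0, 0]
  turn: [0.0453, 0.0453, 0.0453, 0.0453, 0.0453]

```text
t: 37.45
eef_pos: [492.1, 99.3, 121.8]
tcp_rot: [0.803, 1.57, -0.088]
ft_force: [-0.4, -0.0, -0.2]
opening: 0.41
```

Call:
carry_out:
  grip: [1, 1, 1, 1, 1]
  linear:
    - [0, 0, 0]
    - [0, 0, 0]
    - [0, 0, 0]
    - [0, 0, 0]
    - [0, 0, 0]
  turn: [0.0453, 0.0453, 0.0453, 0.0453, 0.0453]

```text
t: 37.95
eef_pos: [492.1, 99.3, 121.8]
tcp_rot: [1.55, 1.57, -0.053]
ft_force: [-0.5, 0.1, -0.2]
opening: 0.407
```

```bash
python3 - <<'E'
from h import *
go([491,99,32.5],-1.43);s=env.state(); print(s['t'],s['opening']*95,s['joints'].round(2)); tcheck('t18.png')
E
```

```text
p [492.1  99.3 121.8] jaw -1.85 shift mm [89.3 -1.2  0.3] units [ 0.1786 -0.0023  0.0006] turn -0.42 deg -0.0023 n 2
37.95 38.69998787681564 [ 0.07  0.47  1.97 -0.    0.7   0.1 ]
top dark [256.7 233.8] [  75   65 2526] [490.9 139. ]
top dark [392.4 232.1] [ 12  13 134] [ 504.5 -238.6]
top dark [302.5 235. ] [ 14  13 159] [490.3  11.7]
```

Call:
carry_out:
  grip: [1, 1, 1, 1, -0.05]
  linear:
    - [0.08, -0.002, 0]
    - [0.08, 0, 0]
    - [0.019, 0, 0]
    - [0, 0, 0]
    - [0, 0, 0]
  turn: [0, 0, 0, 0, 0]

```text
t: 38.5
eef_pos: [491.4, 99.3, 32.6]
tcp_rot: [1.395, 1.57, -0.2]
ft_force: [0.1, -0.3, -0.5]
opening: 0.45
```

Call:
carry_out:
  grip: [-0.05, -0.05, -0.05, -0.05, -0.05]
  linear:
    - [0, 0, 0]
    - [0, 0, 0]
    - [0, 0, 0]
    - [-0.08, 0, 0]
    - [-0.1, 0, 0]
  turn: [0, 0, 0, 0, 0]

```text
t: 39.0
eef_pos: [490.2, 99.1, 121.8]
tcp_rot: [-1.455, 1.567, -3.052]
ft_force: [0.8, 0.1, 0.1]
opening: 0.524
```

Call:
carry_out:
  grip: [-0.2, -0.2, -0.2, -0.2, -0.2]
  linear:
    - [0, 0.007, 0.0962]
    - [0, 0.007, 0.0962]
    - [0, 0.007, 0.0962]
    - [0, 0.007, 0.0962]
    - [0, 0.007, 0.0962]
  turn: [0, 0, 0, 0, 0]

```text
t: 39.5
eef_pos: [502.1, -143.6, 122.4]
tcp_rot: [1.119, 1.57, -0.477]
ft_force: [0.7, 0.2, -0.5]
opening: 0.601
```

Call:
carry_out:
  grip: [-0.2, -0.2, -0.2, -0.2, -0.2]
  linear:
    - [0, 0.007, 0.0962]
    - [0, 0.007, 0.0962]
    - [0, 0, 0]
    - [0, 0, 0]
    - [0, 0, 0]
  turn: [0, 0, -0.0454, -0.0454, -0.0454]

```text
t: 40.0
eef_pos: [506.5, -238.5, 122.1]
tcp_rot: [-0.529, 1.571, -1.693]
ft_force: [-0.2, 1.2, -0.5]
opening: 0.599
```

Call:
carry_out:
  grip: [-0.2, -0.2, -0.2, -0.2, -0.2]
  linear:
    - [0, 0, 0]
    - [0, 0, 0]
    - [0, 0, 0]
    - [0, 0, 0]
    - [0, 0, 0]
  turn: [-0.0454, -0.0454, -0.0454, -0.0454, -0.0454]

```text
t: 40.5
eef_pos: [506.7, -237.9, 122.2]
tcp_rot: [-0.401, 1.571, -0.85]
ft_force: [-0.5, 0.6, -0.7]
opening: 0.6
```

Call:
carry_out:
  grip: [-0.2, -0.2, -0.2, -0.2]
  linear:
    - [0, 0, 0]
    - [0, 0, 0]
    - [0, 0, 0]
    - [0, 0, 0]
  turn: [-0.0454, -0.0454, -0.0454, 0]

```text
t: 40.9
eef_pos: [506.8, -237.9, 122.2]
tcp_rot: [-0.796, 1.57, -0.821]
ft_force: [-1.0, -0.0, 0.2]
opening: 0.599
```

```bash
python3 - <<'E'
from h import *
go([504.4,-238.2,31.5],-92); wballs('w19.png'); tcheck('t19.png'); print(env.state()['t'],env.state()['joints'].round(2))
E
```

```text
p [ 506.8 -237.9  122.2] jaw 88.53 shift mm [90.7 -0.3 -2.4] units [ 0.1814 -0.0006 -0.0048] turn 0.53 deg 0.0029 n 2
dark [319. 204.] [  45   46 1630] [ 504.2 -237.5]
dark [524. 237.] [ 20  16 198] [546.1 -26.5]
dark [262. 238.] [ 14  14 168] [ 534.5 -287.8]
dark [374. 238.] [ 15  14 174] [ 537.  -190.1]
top dark [381.8 225. ] [ 36  45 656] [ 523.3 -208.7]
top dark [271.  233.9] [ 15  13 159] [491.3  99.2]
top dark [286.9 234.8] [ 15  14 174] [489.9  55. ]
top dark [302.6 235.2] [ 14  15 177] [489.8  11.3]
top dark [400.1 252. ] [  58   24 1005] [ 449.6 -260.5]
top dark [435.3 247. ] [ 13  15 138] [ 465.7 -358.6]
41.0 [-0.56  0.53  1.83 -0.    0.78 -2.1 ]
```

Call:
carry_out:
  grip: [-0.2, -0.2, -0.2, -0.2, 1]
  linear:
    - [0.08, 0, -0.005]
    - [0.08, 0, 0]
    - [0.021, 0, 0]
    - [0, 0, 0]
    - [0, 0, 0]
  turn: [0, 0, 0, 0, 0]

```text
t: 41.5
eef_pos: [504.9, -238.2, 32.6]
tcp_rot: [-0.594, 1.57, -0.623]
ft_force: [0.6, -0.1, 0.2]
opening: 0.559
```

Call:
carry_out:
  grip: [1, 1, 1, 1, 1]
  linear:
    - [0, 0, 0]
    - [0, 0, 0]
    - [0, 0, 0]
    - [-0.06, 0, 0]
    - [-0.1, 0, 0]
  turn: [0, 0, 0, 0, 0]

```text
t: 42.0
eef_pos: [503.2, -237.2, 110.4]
tcp_rot: [2.619, 1.566, 2.591]
ft_force: [0.8, -0.4, 0.1]
opening: 0.407
```

Call:
carry_out:
  grip: [1, 1, 1, 1, 1]
  linear:
    - [-0.03, 0.0935, -0.003]
    - [0, 0.0939, -0.003]
    - [0, 0.0939, -0.003]
    - [0, 0.0939, -0.003]
    - [0, 0.0939, -0.003]
  turn: [0, 0, 0, 0, 0]

```text
t: 42.5
eef_pos: [503.1, -1.5, 127.0]
tcp_rot: [-0.174, 1.57, -0.202]
ft_force: [0.2, 0.7, 0.3]
opening: 0.41
```

Call:
carry_out:
  grip: [1, 1, 1, 1, 1]
  linear:
    - [0, 0.0939, -0.003]
    - [0, 0.0939, -0.003]
    - [0, 0.0939, -0.003]
    - [0, 0, 0]
    - [0, 0, 0]
  turn: [0, 0, 0, 0.0454, 0.0454]

```text
t: 43.0
eef_pos: [502.5, 139.4, 126.7]
tcp_rot: [0.243, 1.57, -0.073]
ft_force: [0.5, 0.5, -0.8]
opening: 0.41
```

Call:
carry_out:
  grip: [1, 1, 1, 1, 1]
  linear:
    - [0, 0, 0]
    - [0, 0, 0]
    - [0, 0, 0]
    - [0, 0, 0]
    - [0, 0, 0]
  turn: [0.0454, 0.0454, 0.0454, 0.0454, 0.0454]

```text
t: 43.5
eef_pos: [502.8, 137.7, 126.8]
tcp_rot: [0.981, 1.57, -0.052]
ft_force: [0.3, 0.2, 0.1]
opening: 0.41
```

Call:
carry_out:
  grip: [1, 1, 1, 1, 1]
  linear:
    - [0, 0, 0]
    - [0, 0, 0]
    - [0, 0, 0]
    - [0, 0, 0]
    - [0, 0, 0]
  turn: [0.0454, 0.0454, 0.0454, 0.0454, 0]

```text
t: 44.0
eef_pos: [502.8, 137.7, 126.7]
tcp_rot: [1.525, 1.57, -0.074]
ft_force: [0.7, 0.6, -0.7]
opening: 0.412
```

```bash
python3 - <<'E'
from h import *
go([502,137.5,33],-1.43);s=env.state(); print(s['t'],s['opening']*95,s['joints'].round(2)); tcheck('t20.png')
E
```

```text
p [502.8 137.7 126.7] jaw -1.63 shift mm [93.7 -0.8  0.2] units [ 0.1875 -0.0017  0.0005] turn -0.2 deg -0.0011 n 2
44.0 39.10408870658192 [ 0.14  0.48  1.92 -0.    0.74  0.17]
top dark [240.4 232.3] [  74   70 2751] [493.9 184.4]
top dark [286.6 234.6] [ 15  14 167] [490.5  55.8]
top dark [302.5 235. ] [ 14  13 159] [490.3  11.7]
```

Call:
carry_out:
  grip: [1, 1, 1, 1, 1]
  linear:
    - [0.08, -0.002, 0]
    - [0.06, 0, 0]
    - [0.03, 0, 0]
    - [0.017, 0, 0]
    - [0, 0, 0]
  turn: [0, 0, 0, 0, 0]

```text
t: 44.55
eef_pos: [501.7, 137.7, 32.4]
tcp_rot: [-1.308, 1.57, -2.903]
ft_force: [-0.7, 0.3, -0.2]
opening: 0.403
```

Call:
carry_out:
  grip: [0, 0, 0, 0, 0]
  linear:
    - [0, 0, 0]
    - [0, 0, 0]
    - [0, 0, 0]
    - [0, 0, 0]
    - [-0.06, 0, 0]
  turn: [0, 0, 0, 0, 0]

```text
t: 45.05
eef_pos: [500.6, 137.5, 61.1]
tcp_rot: [-1.381, 1.566, -2.978]
ft_force: [0.2, -0.0, 0.5]
opening: 0.501
```

Call:
carry_out:
  grip: [0, 0, 0, 0, 0]
  linear:
    - [-0.1, 0, 0]
    - [-0.1, 0, 0]
    - [-0.05, 0, 0.07]
    - [0, 0, 0.08]
    - [0, 0, 0]
  turn: [0, 0, 0, 0, 0]

```text
t: 45.55
eef_pos: [499.9, 59.9, 189.2]
tcp_rot: [1.345, 1.568, -0.254]
ft_force: [-0.0, 0.4, 0.6]
opening: 0.503
```

```bash
python3 - <<'E'
from h import *
s=env.state(); print(s['t'],s['eef_pos'],s['ft_force'])
im,i=wballs('w21.png',28)
h=cv2.cvtColor(im,cv2.COLOR_BGR2HSV);H,S,V=[h[...,k].astype(int) for k in range(3)]
for nm,m,z in [('yel',(S>120)&(H>20)&(H<36)&(V>60),12),('orange',(S>140)&(H>8)&(H<21)&(V>70),40),('red',(S>150)&((H<6)|(H>174)),60)]:
    for c,b in blobs(m[:240],60): print(nm,c.round(1),b,cast(i,*c,z)[:2].round(1))
E
```

```text
45.55 [499.94375946  59.87132586 189.19648838] [-0.04356285  0.41579566  0.62778023]
dark [233.  81.] [ 12  14 155] [417.3 176.1]
dark [234. 104.] [ 13  14 160] [417.  151.9]
dark [309. 191.] [  36   38 1020] [491.   56.6]
dark [310. 229.] [ 34  32 852] [490.6  14.4]
dark [270. 238.] [ 17  14 206] [445.2   3.8]
dark [364. 238.] [ 15  15 190] [550.8   1.1]
yel [280.7  41.5] [276  15  11  52 481] [466.  218.5]
yel [232.3  61.6] [226  55  14  14 146] [412.3 200.5]
orange [409.9  55.3] [394  46  33  19 526] [596.7 197.2]
red [625.4 126.6] [ 599    0   41  240 6593] [930.  148.5]
red [337.1  54.7] [ 250   20  145   64 5774] [522.1 191.9]
```

```bash
python3 - <<'E'
from h import *
im=cv2.imread('pics/w21.png'); i=dict(cams.camera_info('wrist'));i['fish']=True
h=cv2.cvtColor(im,cv2.COLOR_BGR2HSV); m=((h[...,2]<70)&(h[...,1]<120)).astype(np.uint8); m[:,:262]=0; m[:,372:]=0; m[250:]=0
d=cv2.distanceTransform(m,cv2.DIST_L2,5)
for c,s in blobs(d>11,3): print(c.round(1),s[4],cast(i,*c,28)[:2].round(1))
im2,j=shot('side','s21.png'); h=cv2.cvtColor(im2,cv2.COLOR_BGR2HSV);H,S,V=[h[...,k].astype(int) for k in range(3)]
for c,s in blobs((V>110)&(S<40)&(np.indices(V.shape)[1]>290)&(np.indices(V.shape)[1]<375)&(np.indices(V.shape)[0]>240)&(np.indices(V.shape)[0]<335),60): print('w',c.round(1),s,cast(j,*c,30)[:2].round(1))
for P in [(490,11,28),(490,55,28),(491,97,28),(502,137,28),(614,-162,30),(506,-161,30),(500,-324,30)]:
    u=proj(j,P).round().astype(int); print(P,u,im2[u[1]-3:u[1]+4,u[0]-3:u[0]+4].mean((0,1)).round())
E
```

```text
[317.4 112.5] 275 [502.4 140. ]
[308.3 150. ] 225 [491.9 101.8]
[306. 183.] 3 [488.3  67.2]
[310.3 223.4] 12 [491.2  22.1]
w [312.3 243.7] [291 241  59   9 312] [ 525.8 -117.1]
w [365.  263.8] [344 241  31  73 950] [ 641.2 -212.2]
w [308.  255.4] [302 250  13  12 120] [ 507.3 -153.3]
w [294.7 308.5] [291 259  12  76 492] [ 448.1 -299.8]
w [320.9 309.1] [312 302  22  16 205] [ 505.8 -314.8]
w [357.7 331.5] [331 327  44   8 202] [ 572.  -387.6]
(490, 11, 28) [291 213] [26. 26. 22.]
(490, 55, 28) [289 203] [25. 25. 21.]
(491, 97, 28) [287 193] [25. 25. 21.]
(502, 137, 28) [288 184] [13. 13. 10.]
(614, -162, 30) [349 251] [126. 126. 127.]
(506, -161, 30) [308 258] [121. 123. 124.]
(500, -324, 30) [319 313] [126. 126. 126.]
```

```bash
python3 - <<'E'
from cell import env
print(env.job_done())
E
```

```text
the job is handed in; nothing more can be done
None
```

I did all four steps in order and handed the job in at about 46 s; the interface reports no verdict.

- **Left-over white ball:** there was one in the lane. I put it in the free tray opening at tray x 67.5, y 81. A picture afterwards showed it in the corner opening.
- **Gate:** I slid it to the third notch, beside the yellow tag, and let go. The latch finger moved 24.9 mm against the 25 mm nominal. The lever looked back at rest, judged from the spacing of the two plates.
- **Finger against tag:** my direct reading of finger against tag differed by about 3.7 mm along y (under 2 mm once the jig's tilt is allowed for). That was inside the 5 mm limit and mostly explained by the assumed finger height.
- **Lock pin:** I pushed it in until the shoulder pressed on the cheek with about 14 N, with the tip about 46 mm inside. The last wrist picture still showed the handle at the cheek.
- **Grey balls:** all four are in the lane at about (490, 11), (490, 55), (492, 101) and (502, 140) mm, clear of the gate wall at about 169 mm.
- **Not touched:** I never touched the two white balls, the tape, mug, carton or green balls. The last side picture still had white pixels at all three places in the tray. For the returned ball this is weak, because it merged with the white bench in the mask.

I used all 16 picture views before loading the grey balls, so the checks after that were numeric only.

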